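# Tip ball knobs out of a sliding-lid box

## Task

Pinch the lid of the sliding-lid box shut with the fingers and, holding it shut, carry the box upright to the bench hook and stand it there in the middle of the board. Slide the lid fully open, then pick the box up again, holding the lid open, and tip all four ball knobs into the tray. Finally stand the empty box upright on the middle of the bench hook again and let go, leaving everything else on the bench where it is.

Things in the scene. Friction and masses are not known exactly. Their poses are not given: they have to be found in the camera images.
- box: Plywood sliding-lid box, 154 (x) x 70 (y) x 52 mm high without its upright boards, 0.3 kg, loose. Origin: centre of its underside; z up. Its pouring front faces its own -x. Inside, a flat floor at the rear and, to the front, a 25 degree ramp up to the lip: tip it front-down well past 25 degrees (45 to 60 is good) to empty it. Centre of mass near x = 0, 35 mm up.
- front_board (a point): Middle of the top edge of the box's fixed front board: upright, across the box above the lid, 8 mm thick (box x), 46 mm wide (box y; its lowest 6 mm 70 mm wide), from 50 to 78 mm above the box's underside, at x = -30 mm of the box. Axes as the box.
- rear_board (a point): Middle of the top edge of the box's fixed rear board: same shape and heights as the front board, at x = +47 mm of the box. The lid's tab travels between the two boards. Axes as the box.
- lid (a joint): How far the loose lid has slid to the box's rear (+x), m: 0 shut, tab 0.5 mm behind the front board (both pinched together: 16.5 mm); 0.060 fully open at its stop, tab 0.5 mm before the rear board (again 16.5 mm). Starts 8 to 18 mm ajar, slides almost freely (under 1 N), also by itself when tilted, cannot lift out. 4 mm sheet, top face 48 mm above the box's underside; open, it sticks out 60 mm behind.
- lid_tab (a point): Middle of the top edge of the lid's upright tab: 8 mm thick (box x), 40 mm wide (box y), from the lid's top face to this point 110 mm above the box's underside, so 32 mm taller than the fixed boards. At x = -21.5 mm of the box when shut, +38.5 mm fully open. Axes as the box.
- box_lip (a point): Middle of the pouring lip at the front of the box, 43 mm above its underside, at x = -74 mm of the box. Axes as the box.
- hook: The bench hook, fixed to the bench: a wooden board 240 (x) x 170 (y) x 18 mm with a fence 25 mm wide and 22 mm high along its far (+x) edge. Origin: centre of its underside, z up. It may stand left, middle or right, as may the box and the tray.
- hook_top (a point): Point on the bench hook's upper face (18 mm above the bench) over which the box's origin should stand. Free board around it: 105 mm to +x (the fence), 110 mm to -x, 85 mm to either y side. Axes as the bench hook.
- tray: The empty open wooden tray, fixed to the bench: 220 (x) x 180 (y) x 55 mm, walls and floor 8 mm. Origin: centre of its underside, z up.
- ball0_center (a point): One of four aluminium ball knobs, 20 mm across, 12 g, lying loose inside the box at the start. This point: its centre.
- ball1_center (a point): One of four aluminium ball knobs, 20 mm across, 12 g, lying loose inside the box at the start. This point: its centre.
- ball2_center (a point): One of four aluminium ball knobs, 20 mm across, 12 g, lying loose inside the box at the start. This point: its centre.
- ball3_center (a point): One of four aluminium ball knobs, 20 mm across, 12 g, lying loose inside the box at the start. This point: its centre.
- tape: Bystander: roll of paper tape, 90 mm across, 24 mm high. Origin under its centre.
- sander: Bystander: cork sanding block 110 x 62 x 35 mm. Origin under its centre.
- glue: Bystander: white glue bottle 56 mm across, 160 mm high. Origin under its centre.
- offcut: Bystander: softwood offcut 55 x 45 x 38 mm. Origin under its centre.
- pencil: Bystander: flat carpenter's pencil 110 x 13 x 11 mm. Origin under its centre.
Not all that is in view belongs to the job. Leave any blue look-alike of the box alone.

How it is judged:
On the way, in this order (a step that is already met when the one before it is completed fails the run):
1. the box is off the bench with its lid pinched shut by the fingers (height (world z) of box above 0.045 m and value of joint lid below 0.006 m and contact force between the fingers and lid above 1 N), for 0.2 s.
2. the box stands upright on the bench hook, lid still shut (horizontal distance between box and hook_top below 0.05 m and height (world z) of box between 0.01 and 0.026 m and angle between box's own z axis and vertical below 0.1 rad and value of joint lid below 0.008 m), for 0.1 s.
3. the lid is slid fully open while the box stands on the bench hook (horizontal distance between box and hook_top below 0.05 m and height (world z) of box between 0.01 and 0.026 m and angle between box's own z axis and vertical below 0.1 rad and value of joint lid above 0.054 m), for 0.1 s.
4. the box is tipped by the tray with its lid held open by the fingers (angle between box's own z axis and vertical above 0.5 rad and value of joint lid above 0.045 m and contact force between the fingers and lid above 1 N and horizontal distance between box_lip and tray below 0.14 m), for 0.1 s.
At the end, for the whole second after the job is handed in: All four ball knobs lie inside the tray (below its rim), and the box stands upright (within 0.1 rad) and at rest on the bench hook, its origin within 50 mm of hook_top. The lid may be left open or shut (x of ball0_center in the frame of tray between -0.105 and 0.105 m and y of ball0_center in the frame of tray between -0.085 and 0.085 m and height (world z) of each of ball0_center, ball1_center, ball2_center, ball3_center below 0.05 m and x of ball1_center in the frame of tray between -0.105 and 0.105 m and y of ball1_center in the frame of tray between -0.085 and 0.085 m and x of ball2_center in the frame of tray between -0.105 and 0.105 m and y of ball2_center in the frame of tray between -0.085 and 0.085 m and x of ball3_center in the frame of tray between -0.105 and 0.105 m and y of ball3_center in the frame of tray between -0.085 and 0.085 m and horizontal distance between box and hook_top below 0.05 m and height (world z) of box between 0.01 and 0.026 m and angle between box's own z axis and vertical below 0.1 rad and linear speed of box below 0.02 m/s); the robot touches nothing.
It fails at once if the box is in the air away from both bench hook and tray with its lid neither held shut (within 8 mm) nor held open (beyond 45 mm) (height (world z) of box above 0.03 m and value of joint lid between 0.008 and 0.045 m and horizontal distance between box and hook above 0.22 m and horizontal distance between box and tray above 0.22 m).
It fails at once if the box is tipped while on its way to the bench hook, away from the tray (angle between box's own z axis and vertical above 0.45 rad and horizontal distance between box and tray above 0.28 m).
It fails at once if another thing on the bench is pushed more than 30 mm (distance of any of tape, sander, glue, offcut, pencil from where it was at the start of the episode above 0.03 m).
It also fails if it takes over 72 s, if anything falls off the work surface, if the arm or the gripper's body presses on something with over 40 N, if the wrist force passes 120 N, or if a joint passes its speed limit or range.

## Robot

A 6-joint arm with a two-finger parallel gripper is mounted at the origin on the work surface. World frame = base frame: x ahead of the robot, y to its left, z up, the work surface at z = 0. Lengths are in m, angles in rad, forces in N, time in s.
With the tool pointing down it reaches from about 0.375 to 0.9 m from the base axis. Payload 3.1 kg.
Tool frame: the origin (TCP) lies on the centre line of the jaws, within the pads' length; the fingertips stand 25 mm ahead of it and the grasp point (between the pads) lies 6 mm ahead of it; x points along the fingers, y is the direction in which the jaws open and shut, and the axes are right-handed (so a half turn about x gives the same grasp; the last joint's range is limited). The gripper opens to 87 mm and grips with 3 to 60 N. Pads are 19 mm wide; open, the fingers measure 117 mm over their backs; the gripper's body (75 mm by 190 mm) begins 51 mm behind the grasp point.
Start: joints at [0.974, 0.527, 1.433, -0, 1.181, -0.178], TCP at [0.254, 0.571, 0.248] pointing down, gripper open.
Joint ranges: [-3.08, 3.08], [-0.75, 2.2], [0.22, 2.44], [-1.43, 4.57], [0, 2.65], [-2.85, 2.85]. Speed limits (rad/s): [2.79, 2.79, 3.14, 3.14, 3.14, 3.14].

## Interface

Orientations are given as a unit quaternion [x, y, z, w].
In Python, from rig import robot gives the robot as it stands. The module is installed in compiled form; this text tells all that it offers.
- The arm moves only by the tool move_arm, never from a script. Its argument "commands" is a list of rows, each a list of 5 numbers: the gripper's target within -1 to 1 (shut at 1, half-way at 0, fully open at -1), then the shift along the tool's x, y, z in mm, then the turn about the tool's x in degrees. A call has 1 to 8 rows; each row is the pose to reach, as a shift and turn from the pose commanded when the call began, along the tool's axes at that moment; what a row does not reach only later rows make up. A row lasts 1/12 s, in which the tool goes at most 41.7 mm and 7.16 degrees, less where a joint would pass 70% of its speed; a pose out of reach is approached as far as the arm can. A call with a gripper value outside its range is refused whole. The fingers move at their own pace and stop on an object; "newtons" is the grip in N (left out, the last holds). Time passes only in rows, so rows that repeat a pose let the fingers close. It gives the time, the measured TCP pose, the force and the opening at its end, in the units of the state.
- robot.get_obs(): the state, without advancing time (a new reading comes with each control period).
- robot.camera(name): name is "side" or "top"; returns a dict with "image" (400x640x3 uint8, red, green, blue), "fx", "fy", "cx", "cy" (pixels), "xyz" and "rotation" of the camera in the world. Camera axes: x right, y down, z forward; pixel columns grow to the right and rows downward; lengths in m; the calibration is good to about 2 mm. A picture is of the moment at which its call begins. There is no depth.
- robot.hand_in(): hands the job in, once; it reports no verdict.
Trained networks look in a picture, given as the dict that the camera call returned (one of the last four; its "shot" number tells which), for a name from the list of things; names that differ only in an ending like _2 or _b are one class to them, and where a whole thing is asked for, a point or a joint stands for the part that bears it (a point fixed in the world has none). Each returns a list of dicts, best first, with "p" (0 to 1); they miss things now and then, are a little off and sometimes report something else, mostly with a low value. They report only what shows in the picture. A call takes as long as a camera call. They do not tell look-alikes from the thing itself.
- robot.regions_of(picture, name): "pixels" (400x640 bool, what is visible of it) and "bbox" ([left, top, right, bottom] in pixels, round what is visible of it).
The state is a dict: "time": time; "q": joint angles; "joint_velocities": joint speeds; "joint_torque": joint torques, N m; "position": TCP position; "tool_rot": TCP orientation; "ft_force": force on the tool from outside, world axes, zero at the start; "moment": the same for the moment, N m; "grip_width": finger opening in m.
Only numpy, scipy, OpenCV 4.12 (cv2) and the standard library are available. Lean on these libraries where they do the work, as an engineer would, in place of code of your own. Each camera call takes 0.05 s, during which the arm holds its last target.

## Working session

There is one attempt and no reset: what is moved stays moved. The work goes in short steps, Python scripts to look and compute and a tool call to move; the robot and the scene stay as the last step left them, time stands still between calls to the robot, and variables do not carry over. Pictures are saved under pics/ and viewed, and the job is handed in when it is done.

Besides the shell and the picture viewer there is one more tool, called by a JSON object that holds its "name" and its "arguments". move_arm: Moves the arm, as the interface text tells. Its arguments: {"type":"object","properties":{"commands":{"type":"array","items":{"type":"array","items":{"type":"number"}}},"newtons":{"type":"number"}},"required":["commands"]}

```bash
mkdir -p pics; ls; python3 - <<'E'
from rig import robot
import cv2,pickle
o=robot.get_obs();print({k:o[k] for k in('time','q','position','tool_rot','grip_width')})
for n in('top','side'):
    c=robot.camera(n);cv2.imwrite(f'pics/{n}0.png',c['image'][:,:,::-1])
    print(n,c['fx'],c['fy'],c['cx'],c['cy'],c['xyz'],c['rotation'])
    pickle.dump(c,open(f'{n}0.pkl','wb'))
    for nm in ['box','hook','tray','lid_tab','front_board','lid','tape','sander','glue','offcut','pencil']:
        try: print(nm,[(round(r['p'],2),r['bbox'],int(r['pixels'].sum())) for r in robot.regions_of(c,nm)])
        except Exception as e: print(nm,e)
E
```

```text
pics
{'time': 0.0, 'q': array([ 9.73509348e-01,  5.28468204e-01,  1.43387141e+00, -1.05930277e-05,
        1.18139881e+00, -1.78500713e-01]), 'position': array([0.25375325, 0.57044112, 0.24658015]), 'tool_rot': array([ 0.14627862,  0.69194526, -0.1476858 ,  0.69137777]), 'grip_width': 0.08676968938313184}
top 490.74722933401875 490.74722933401875 325.5225772409512 201.2445702524625 [ 0.42471837 -0.06355128  1.583608  ] [ 0.70732654 -0.7046709   0.04023637 -0.03884749]
box [(0.96, [428.4, 244.9, 478.7, 273.6], 1188), (0.92, [418.6, 184.1, 470.9, 206.4], 1183), (0.89, [387.1, 213.5, 412.0, 266.6], 1258)]
hook [(0.67, [267.7, 169.8, 328.3, 248.3], 4009), (0.55, [243.0, 261.1, 266.4, 282.8], 272)]
tray [(0.78, [155.3, 203.8, 227.2, 284.3], 4250), (0.57, [389.2, 214.9, 414.9, 268.4], 1229)]
lid_tab [(0.92, [420.2, 180.5, 471.0, 202.0], 628), (0.75, [396.5, 215.8, 412.8, 265.3], 646), (0.63, [432.0, 250.6, 477.4, 269.9], 550)]
front_board [(0.8, [388.8, 213.1, 416.2, 264.4], 1290), (0.7, [416.2, 180.1, 467.5, 205.3], 1219), (0.58, [428.4, 243.6, 475.3, 279.2], 1172)]
lid [(0.83, [430.6, 25
[... 826 characters left out ...]
 [243.2, 267.1, 314.9, 306.3], 1359), (0.7, [349.2, 317.9, 384.5, 393.8], 1924), (0.69, [224.2, 331.5, 260.5, 398.7], 1690)]
front_board [(0.93, [219.2, 326.4, 269.1, 399.4], 2908), (0.57, [240.2, 268.7, 312.5, 328.2], 3574), (0.55, [335.5, 312.3, 390.1, 400.0], 3622)]
lid [(0.68, [344.1, 314.9, 381.6, 394.6], 1967), (0.66, [222.8, 331.2, 257.8, 399.3], 1564), (0.59, [242.6, 269.6, 314.6, 305.9], 1364)]
tape [(0.72, [369.1, 235.0, 407.0, 267.6], 770)]
sander [(0.73, [341.6, 152.3, 379.8, 173.9], 660), (0.32, [230.2, 167.2, 254.4, 185.9], 401)]
glue [(0.76, [386.8, 147.1, 408.8, 203.9], 962)]
offcut [(0.85, [229.0, 164.4, 254.4, 188.6], 403)]
pencil [(0.78, [205.7, 245.2, 252.8, 266.1], 340)]
```

```bash
python3 - <<'E'
import cv2
a=cv2.imread('pics/top0.png');cv2.imwrite('pics/top0c.png',cv2.resize(a[160:300,370:500],None,fx=5,fy=5,interpolation=cv2.INTER_CUBIC)[:600])
b=cv2.imread('pics/side0.png');cv2.imwrite('pics/side0c.png',cv2.resize(b[250:400,200:400],None,fx=4,fy=4,interpolation=cv2.INTER_CUBIC))
E
```

```text
(no output)
```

View pics/top0.png

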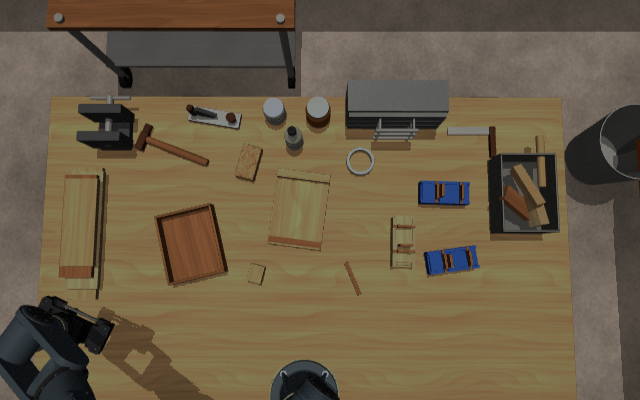

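View pics/side0.png

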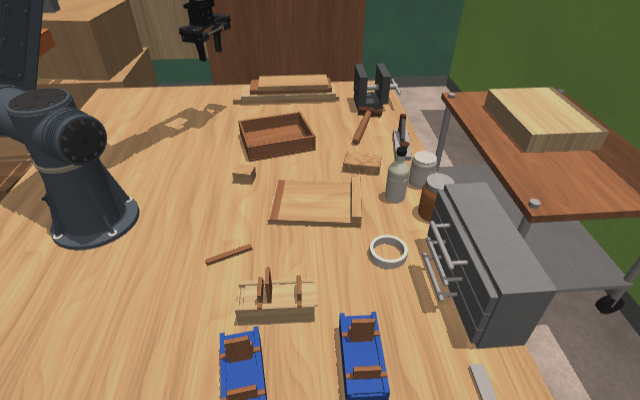

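```bash
sleep 1
```

```text
(no output)
```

View pics/top0c.png

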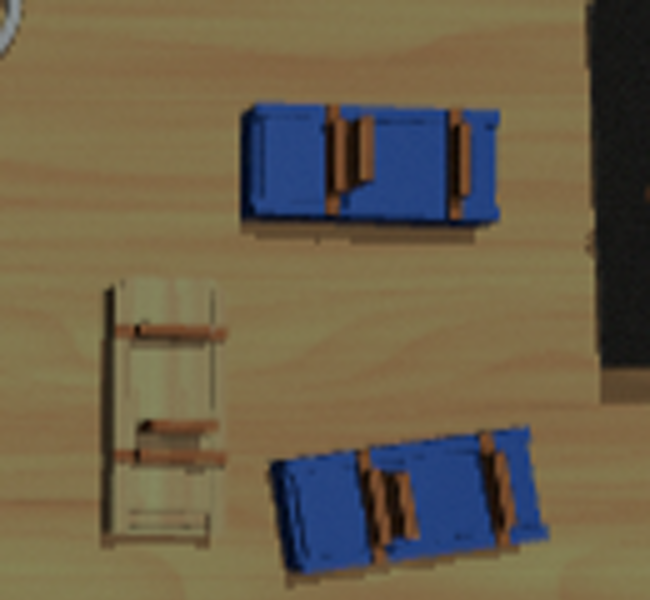

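View pics/side0c.png

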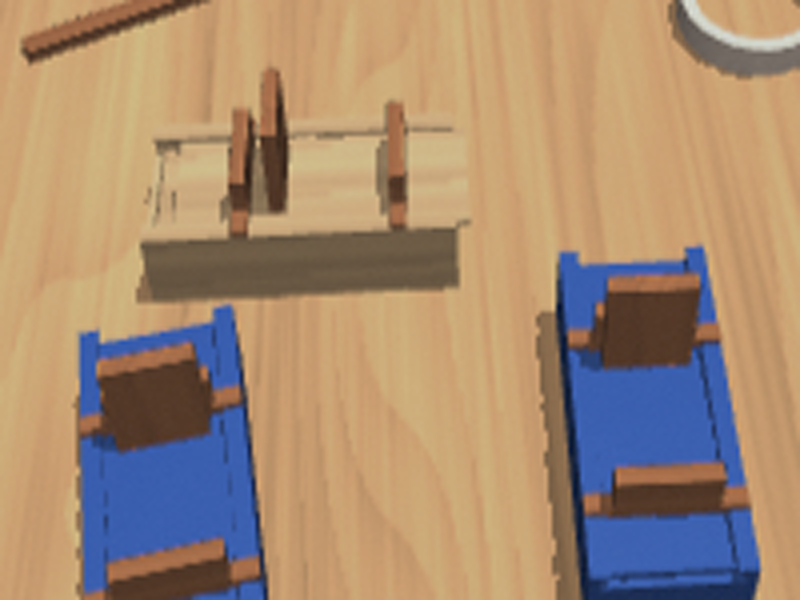

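```bash
cat > h.py <<'E'
import numpy as np,cv2,pickle
from scipy.spatial.transform import Rotation as R
from scipy.optimize import least_squares
def proj(c,P):
    P=np.atleast_2d(P);Rm=np.array(c['rotation']);Rm=R.from_quat(Rm).as_matrix() if Rm.size==4 else Rm
    p=(P-np.array(c['xyz']))@Rm
    return np.c_[c['fx']*p[:,0]/p[:,2]+c['cx'],c['fy']*p[:,1]/p[:,2]+c['cy']]
def ray(c,uv,z):
    Rm=R.from_quat(c['rotation']).as_matrix();d=Rm@np.array([(uv[0]-c['cx'])/c['fx'],(uv[1]-c['cy'])/c['fy'],1])
    o=np.array(c['xyz']);return o+d*(z-o[2])/d[2]
def pose(x,y,yaw,P,z=0):
    P=np.atleast_2d(P);c,s=np.cos(yaw),np.sin(yaw)
    return np.c_[x+c*P[:,0]-s*P[:,1],y+s*P[:,0]+c*P[:,1],P[:,2]+z]
E
python3 - <<'E'
from h import *
c=pickle.load(open('top0.pkl','rb'));s=pickle.load(open('side0.pkl','rb'))
print(ray(c,(402,242),.05),ray(s,(277,300),.05))
def crop(c,x0,y0,x1,y1,f,n):
    im=c['image'][y0:y1,x0:x1,::-1];cv2.imwrite(n,cv2.resize(np.clip(im*1.6,0,255).astype('uint8'),None,fx=f,fy=f,interpolation=cv2.INTER_CUBIC))
crop(c,382,205,422,275,8,'pics/c1.png')
crop(s,228,262,322,332,8,'pics/c2.png')
crop(c,140,160,340,295,4,'pics/c3.png')
crop(s,225,100,375,235,5,'pics/c4.png')
E
```

```text
[ 0.47015926 -0.3050747   0.05      ] [ 0.4770536 -0.3263893  0.05     ]
```

```bash
sleep 0.5
```

```text
(no output)
```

View pics/c1.png

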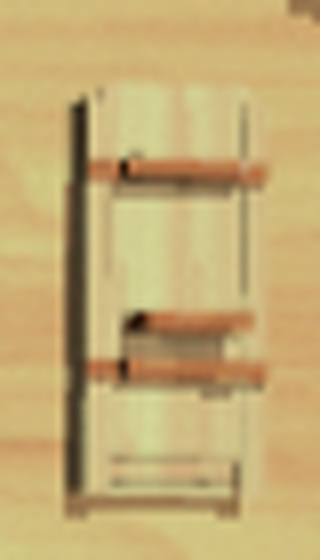

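View pics/c2.png

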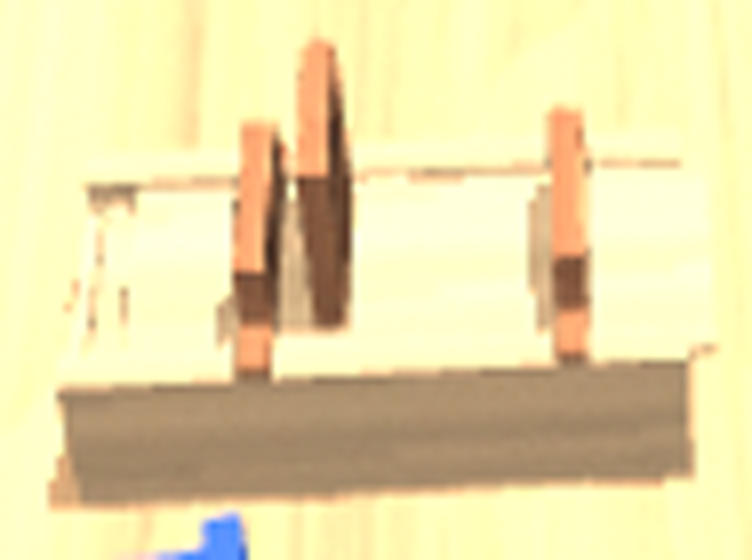

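View pics/c3.png

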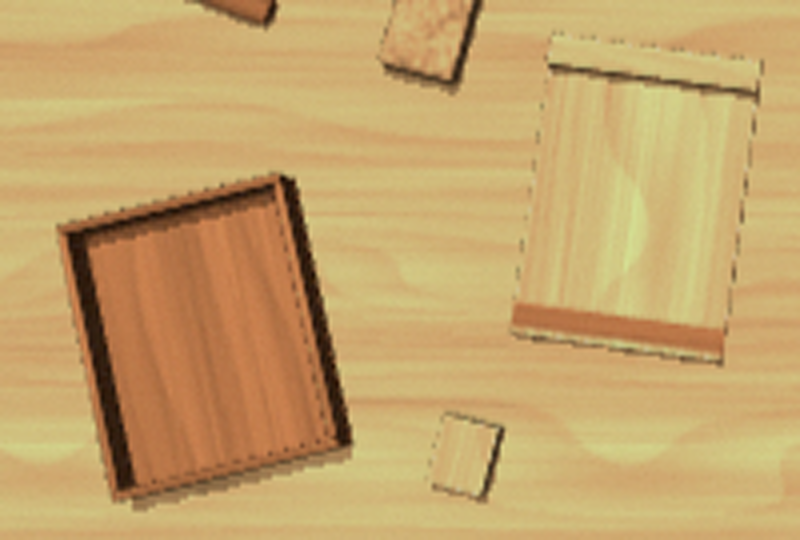

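View pics/c4.png

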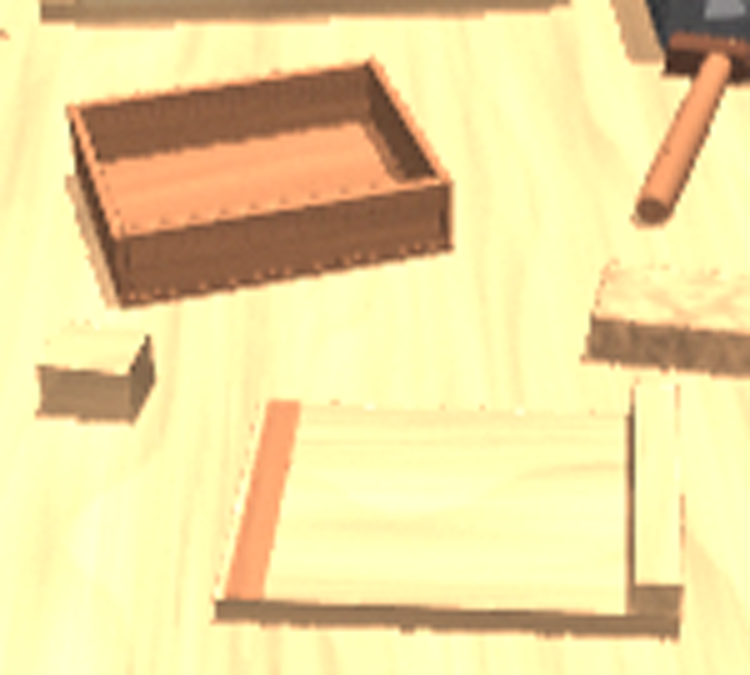

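```bash
cat > fit0.py <<'E'
from h import *
c=pickle.load(open('top0.pkl','rb'));s=pickle.load(open('side0.pkl','rb'))
def fit(obs,x0,z=0,ex=None):
    def res(p):
        r=[]
        for cam,P,uv in obs:
            P=np.array(P,float)/1000
            if ex: P=ex(P,p)
            r+=list(proj(cam,pose(p[0],p[1],p[2],P,z))[0]-uv)
        return np.array(r)
    f=least_squares(res,x0,loss='soft_l1');return f.x,res(f.x).reshape(-1,2)
t=lambda x,y,k,ox,oy:((x+.5)/k-.5+ox,(y+.5)/k-.5+oy)
B=lambda x,y:t(x,y,8,228,262); A=lambda x,y:t(x,y,8,382,205)
obs=[(s,(-34,23,78),B(241,122)),(s,(-26,23,78),B(276,122)),(s,(-34,-23,78),B(234,270)),(s,(-26,-23,78),B(271,272)),
(s,(43,23,78),B(549,108)),(s,(51,23,78),B(583,108)),(s,(43,-23,78),B(553,256)),(s,(51,-23,78),B(588,256)),
(s,(-77,-35,0),B(82,502)),(s,(77,-35,0),B(690,478)),
(c,(-30,35,56),A(88,370)),(c,(-30,-35,56),A(267,375)),(c,(47,35,56),A(88,170)),(c,(47,-35,56),A(268,177))]
p,r=fit(obs,[.47,-.31,0]);print('box',p.round(4),r.round(1).tolist())
tob=[(s,(-25.5,20,110),B(303,40)),(s,(-17.5,20,110),B(333,42)),(s,(-25.5,-20,110),B(297,177)),(s,(-17.5,-20,110),B(330,178))]
ff=least_squares(lambda d:np.concatenate([(proj(cam,pose(*p,np.array(P)/1000+[d[0],0,0]))[0]-uv) for cam,P,uv in tob]),[.01]);print('lid',ff.x)
C=lambda x,y:t(x,y,4,140,160); D=lambda x,y:t(x,y,5,225,100)
tr=[(c,(110,90,55),C(58,227)),(c,(110,-90,55),C(282,174)),(c,(-110,-90,55),C(352,447)),(c,(-110,90,55),C(115,500)),
(s,(-110,90,55),D(70,108)),(s,(110,90,55),D(372,60)),(s,(110,-90,55),D(452,183)),(s,(-110,-90,55),D(120,235))]
q,r=fit(tr,[.45,.35,.2]);print('tray',q.round(4),r.round(1).tolist())
hk=[(c,(120,85,40),C(550,33)),(c,(120,-85,40),C(762,62)),(c,(-120,85,18),C(513,332)),(c,(-120,-85,18),C(722,360)),
(s,(-120,-85,18),D(217,600)),(s,(-120,85,18),D(268,402)),(s,(120,-85,40),D(682,585)),(s,(120,-85,0),D(678,637))]
k,r=fit(hk,[.5,0,-.1]);print('hook',k.round(4),r.round(1).tolist(),'top',pose(*k,[-.01,0,.018]))
for n,uv in dict(tape=(360,161),sander=(249,162),glue=(293,135),offcut=(256.5,273),pencil=(353,278)).items():print(n,ray(c,uv,.03).round(3))
E
python3 fit0.py
```

```text
box [ 0.4738 -0.311  -0.0256] [[0.2, -0.4], [-0.2, -0.6], [-0.7, -0.0], [-1.1, -0.4], [0.1, -0.3], [-0.2, -0.4], [-0.3, -0.0], [-0.5, -0.2], [0.3, 0.8], [0.8, 0.2], [0.2, -0.7], [0.4, -0.6], [0.6, -0.5], [0.5, -0.7]]
lid [0.00981134]
tray [0.464  0.3534 0.2508] [[0.2, -0.4], [0.5, -1.2], [-1.3, -0.7], [0.8, 0.5], [-1.7, -1.0], [0.3, -1.0], [0.1, -0.8], [-1.9, 0.5]]
hook [ 0.5763  0.0178 -0.1266] [[0.5, -0.4], [0.3, -0.8], [-0.2, -0.1], [0.5, -0.2], [-1.1, -0.6], [-2.1, -0.7], [0.3, -0.9], [0.1, 0.3]] top [[0.5663507  0.01901667 0.018     ]]
tape [ 0.73  -0.177  0.03 ]
sander [0.725 0.18  0.03 ]
glue [0.814 0.04  0.03 ]
offcut [0.372 0.149 0.03 ]
pencil [ 0.358 -0.153  0.03 ]
```

```bash
cat > go.py <<'E'
import sys
from h import *
from rig import robot
def go(x,y,z,yaw):
    o=robot.get_obs();Rm=R.from_quat(o['tool_rot']).as_matrix()
    d=Rm.T@(np.array([x,y,z])-o['position'])*1000
    yw=np.degrees(np.arctan2(Rm[1,1],Rm[0,1]));t=(yw-yaw+180)%360-180
    print('t',round(o['time'],2),'pos',o['position'].round(4),'tilt',Rm[:,0].round(3),'yaw',round(yw,1),'shift',d.round(1),'turn',round(t,1),'w',round(o['grip_width']*1000,1),'q',o['q'].round(2),'F',o['ft_force'].round(1))
if __name__=='__main__':go(*map(float,sys.argv[1:5]))
E
python3 go.py .45 -.31 .247 -1.5
```

```text
t 1.2 pos [0.2541 0.571  0.2475] tilt [-0. -0. -1.] yaw 66.0 shift [ 6.000e-01 -7.252e+02  5.372e+02] turn 67.5 w 87.3 q [ 0.97  0.53  1.43  0.    1.18 -0.18] F [-0.  -0.4 -0.2]
```

```bash
python3 go.py .50 .2 .247 -1.5
```

```text
t 1.2 pos [0.2541 0.571  0.2475] tilt [-0. -0. -1.] yaw 66.0 shift [   0.5 -238.9  375.5] turn 67.5 w 87.3 q [ 0.97  0.53  1.43  0.    1.18 -0.18] F [-0.  -0.4 -0.2]
```

{"name": "move_arm", "arguments": {"commands": [[-0.6, 0, -239, 375, 50], [-0.6, 0, -239, 375, 50], [-0.6, 0, -239, 375, 50], [-0.6, 0, -239, 375, 50], [-0.6, 0, -239, 375, 50], [-0.6, 0, -239, 375, 50], [-0.6, 0, -239, 375, 50], [-0.6, 0, -239, 375, 50]], "newtons": 40}}

```text
time: 1.87
position: [0.439, 0.2913, 0.2478]
tool_rot: [0.427, 0.564, -0.426, 0.564]
ft_force: [0.3, -0.5, 0.7]
grip_width: 0.0695
```

```bash
python3 go.py .448 -.3103 .16 -1.5
```

```text
t 1.87 pos [0.439  0.2913 0.2478] tilt [ 0.001  0.    -1.   ] yaw 15.8 shift [  87.6 -154.9  581.5] turn 17.3 w 69.5 q [0.37 0.4  1.68 0.   1.07 0.1 ] F [ 0.3 -0.5  0.7]
```

{"name": "move_arm", "arguments": {"commands": [[-0.6, 0, -155, 580, 17], [-0.6, 0, -155, 580, 17], [-0.6, 0, -155, 580, 17], [-0.6, 0, -155, 580, 17], [-0.6, 0, -155, 580, 17], [-0.6, 0, -155, 580, 17], [-0.6, 0, -155, 580, 17], [-0.6, 0, -155, 580, 17]]}}

```text
time: 2.53
position: [0.4439, -0.0423, 0.2479]
tool_rot: [0.505, 0.495, -0.504, 0.496]
ft_force: [1.7, 0.4, 0.1]
grip_width: 0.0695
```

```bash
python3 go.py .448 -.3103 .16 -1.5
```

```text
t 2.53 pos [ 0.4439 -0.0423  0.2479] tilt [ 0.001 -0.    -1.   ] yaw -1.0 shift [ 88.    8.7 267.9] turn 0.5 w 69.5 q [-0.35  0.29  1.86  0.    0.99 -0.33] F [1.7 0.4 0.1]
```

{"name": "move_arm", "arguments": {"commands": [[-0.6, 0, 9, 268, 0.5], [-0.6, 0, 9, 268, 0.5], [-0.6, 0, 9, 268, 0.5], [-0.6, 0, 9, 268, 0.5], [-0.6, 0, 9, 268, 0.5], [-0.6, 60, 9, 268, 0.5], [-0.6, 88, 9, 268, 0.5], [-0.6, 88, 9, 268, 0.5]]}}

```text
time: 3.2
position: [0.4479, -0.3113, 0.1574]
tool_rot: [-0.507, -0.493, 0.507, -0.493]
ft_force: [-0.0, 1.2, 0.4]
grip_width: 0.0695
```

```bash
python3 go.py .448 -.3103 .08 -1.5; cat > snap.py <<'E'
import sys
from h import *
from rig import robot
# name x0 y0 x1 y1 scale tag
n,x0,y0,x1,y1,k,tag=sys.argv[1:8];x0,y0,x1,y1=map(int,(x0,y0,x1,y1));k=float(k)
c=robot.camera(n);pickle.dump(c,open(tag+'.pkl','wb'))
im=np.clip(c['image'][y0:y1,x0:x1,::-1]*1.5,0,255).astype('uint8')
cv2.imwrite(f'pics/{tag}.png',cv2.resize(im,None,fx=k,fy=k,interpolation=cv2.INTER_CUBIC))
E
python3 snap.py side 200 200 350 340 4 s1
```

```text
t 3.2 pos [ 0.4479 -0.3113  0.1574] tilt [-0. -0. -1.] yaw -1.7 shift [77.4  0.1 -1. ] turn -0.2 w 69.5 q [-0.81  0.55  1.72 -0.    0.88 -0.78] F [-0.   1.2  0.4]
```

View pics/s1.png

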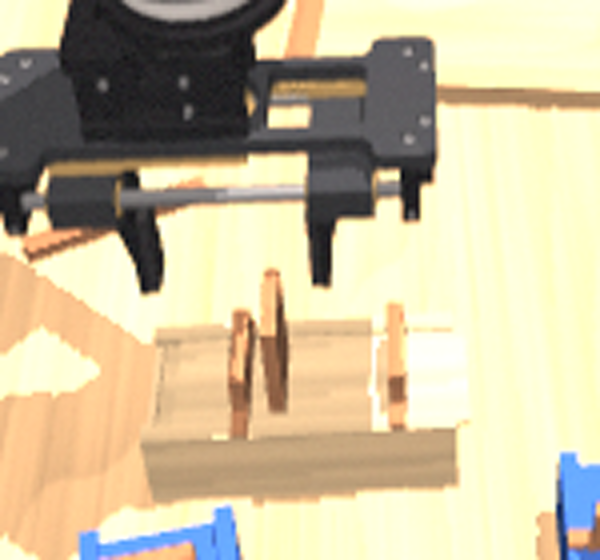

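Fingers straddle the front board (crop 240,370) and tab (275,340), short of the rear board (397,350). Descending.

{"name": "move_arm", "arguments": {"commands": [[-0.6, 40, 0, -1, 0], [-0.6, 77, 0, -1, 0], [-0.6, 77, 0, -1, 0], [1, 77, 0, -1, 0], [1, 77, 0, -1, 0], [1, 77, 0, -1, 0], [1, 77, 0, -1, 0], [1, 77, 0, -1, 0]], "newtons": 40}}

```text
time: 3.92
position: [0.4495, -0.3082, 0.085]
tool_rot: [-0.506, -0.492, 0.506, -0.495]
ft_force: [0.4, 0.1, 0.4]
grip_width: 0.0437
```

```bash
python3 go.py .448 -.3103 .18 -1.5; python3 snap.py side 200 200 350 340 4 s2
```

```text
t 3.92 pos [ 0.4495 -0.3082  0.085 ] tilt [ 0.003 -0.003 -1.   ] yaw -1.5 shift [-95.   -1.2   2.5] turn 0.0 w 43.7 q [-0.81  0.67  1.76 -0.    0.71 -0.78] F [0.4 0.1 0.4]
```

View pics/s2.png

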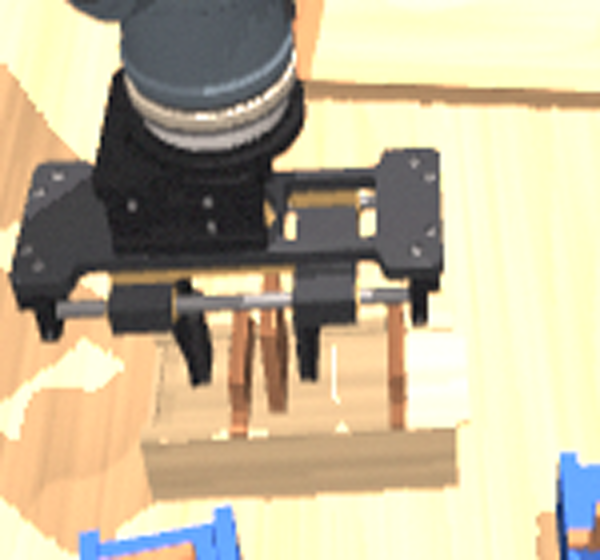

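{"name": "move_arm", "arguments": {"commands": [[1, 5, 1, 2, 0], [1, 5, 1, 2, 0], [1, 5, 1, 2, 0], [1, 5, 1, 2, 0], [1, 5, 1, 2, 0], [1, 5, 1, 2, 0], [1, 5, 1, 2, 0]]}}

```text
time: 4.55
position: [0.4488, -0.3092, 0.0775]
tool_rot: [-0.506, -0.494, 0.507, -0.493]
ft_force: [-3.9, -0.3, 2.6]
grip_width: 0.0156
```

```bash
python3 go.py .448 -.3103 .18 -1.5; python3 snap.py side 200 200 350 340 4 s3
```

```text
t 4.55 pos [ 0.4488 -0.3092  0.0775] tilt [-0.001  0.001 -1.   ] yaw -1.5 shift [-102.5   -0.9    1.1] turn 0.0 w 15.6 q [-0.81  0.68  1.76 -0.    0.7  -0.78] F [-3.9 -0.3  2.6]
```

View pics/s3.png

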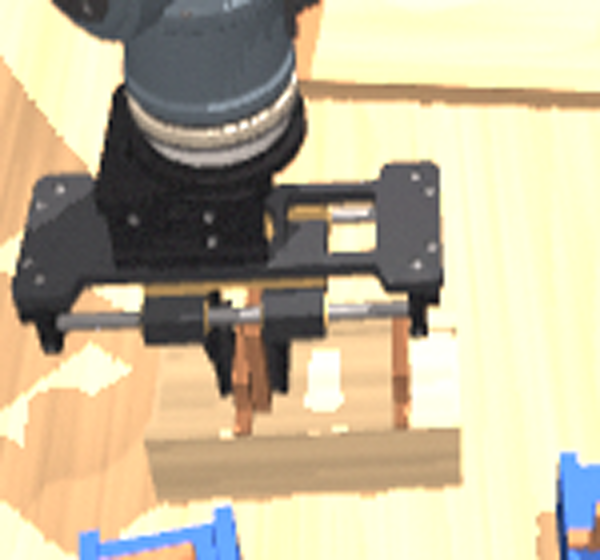

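{"name": "move_arm", "arguments": {"commands": [[1, -10, 0, 0, 0], [1, -25, 0, 0, 0], [1, -45, 0, 0, 0], [1, -70, 0, 0, 0], [1, -90, 0, 0, 0], [1, -90, 0, 0, 0], [1, -90, 0, 0, 0]]}}

```text
time: 5.18
position: [0.4503, -0.3097, 0.1683]
tool_rot: [0.507, 0.492, -0.506, 0.495]
ft_force: [-0.5, 0.8, -3.9]
grip_width: 0.0158
```

```bash
python3 go.py .521 .0249 .167 -7.25; python3 snap.py side 180 130 370 330 3.5 s4
```

```text
t 5.18 pos [ 0.4503 -0.3097  0.1683] tilt [ 0.002 -0.002 -1.   ] yaw -1.5 shift [   0.9   62.  -336.3] turn 5.8 w 15.8 q [-0.81  0.53  1.71  0.    0.9  -0.78] F [-0.5  0.8 -3.9]
```

View pics/s4.png

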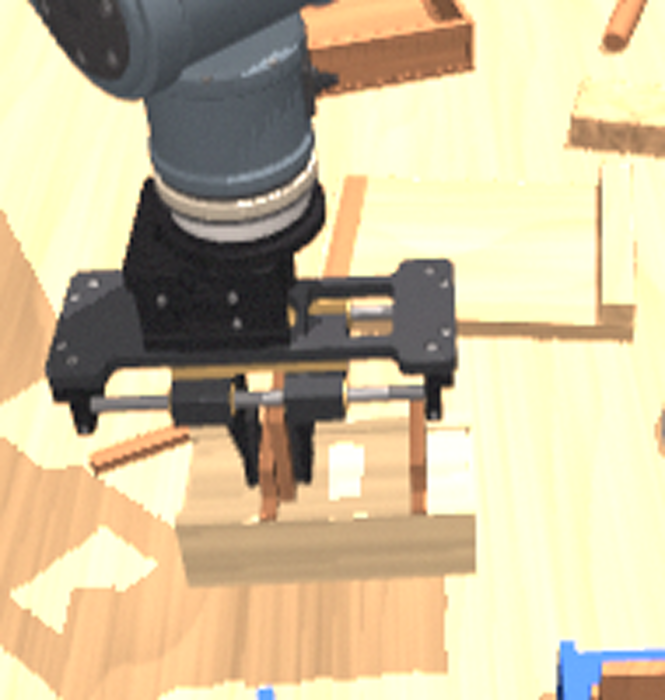

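The box hangs level with its lid shut. Carrying to the hook.

{"name": "move_arm", "arguments": {"commands": [[1, 0, 2, -12, 0], [1, 0, 8, -42, 1], [1, 0, 15, -80, 2], [1, 0, 22, -120, 3], [1, 0, 30, -160, 4], [1, 0, 37, -200, 5], [1, 0, 44, -240, 5.8], [1, 0, 51, -275, 5.8]]}}

```text
time: 5.9
position: [0.5058, -0.032, 0.1658]
tool_rot: [-0.53, -0.469, 0.532, -0.465]
ft_force: [1.0, -0.6, -5.1]
grip_width: 0.0159
```

{"name": "move_arm", "arguments": {"commands": [[1, 0, 5, -22, 0], [1, 0, 9, -40, 0], [1, 0, 11, -54, 0], [1, 0, 12, -61, 0], [1, 0, 12, -61, 0], [1, 0, 12, -61, 0], [1, 0, 12, -61, 0]]}}

```text
time: 6.48
position: [0.5266, 0.0226, 0.1669]
tool_rot: [-0.53, -0.467, 0.531, -0.467]
ft_force: [-1.0, 0.5, -4.2]
grip_width: 0.0155
```

```bash
python3 go.py .521 .0249 .0965 -7.25; python3 snap.py side 220 80 400 260 3.5 s5
```

```text
t 6.48 pos [0.5266 0.0226 0.1669] tilt [-0.002 -0.    -1.   ] yaw -7.3 shift [70.4 -5.7 -1.6] turn -0.1 w 15.5 q [-0.17  0.51  1.75 -0.    0.88 -0.04] F [-1.   0.5 -4.2]
```

View pics/s5.png

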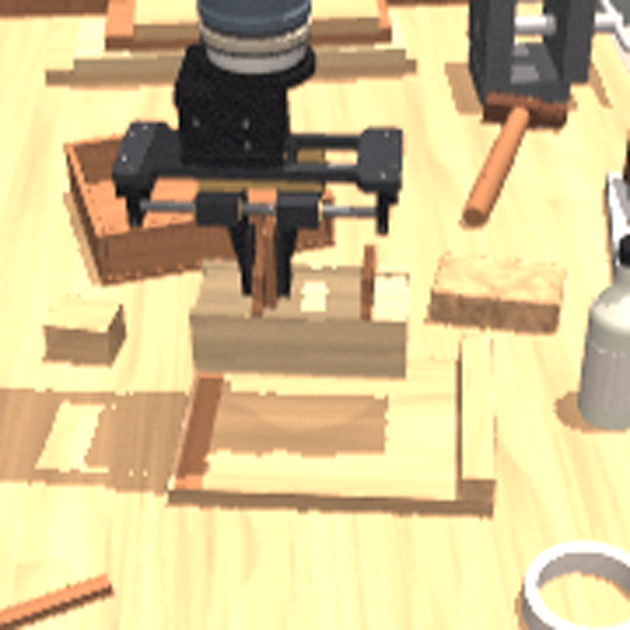

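Level above the hook. Lower gently.

{"name": "move_arm", "arguments": {"commands": [[1, 25, -3, -1, 0], [1, 45, -5, -1, 0], [1, 58, -5, -1, 0], [1, 64, -5, -1, 0], [1, 68, -5, -1, 0], [1, 70, -5, -1, 0], [1, 70, -5, -1, 0], [1, 70, -5, -1, 0]]}}

```text
time: 7.2
position: [0.5231, 0.0245, 0.0982]
tool_rot: [0.531, 0.467, -0.53, 0.468]
ft_force: [-0.6, -0.0, -3.6]
grip_width: 0.0156
```

```bash
python3 go.py .521 .0249 .0955 -7.25; python3 snap.py side 220 80 400 260 3.5 s6
```

```text
t 7.2 pos [0.5231 0.0245 0.0982] tilt [ 0.002 -0.    -1.   ] yaw -7.3 shift [ 2.7 -2.2 -0.1] turn -0.1 w 15.6 q [-0.17  0.63  1.81 -0.    0.7  -0.04] F [-0.6 -0.  -3.6]
```

View pics/s6.png

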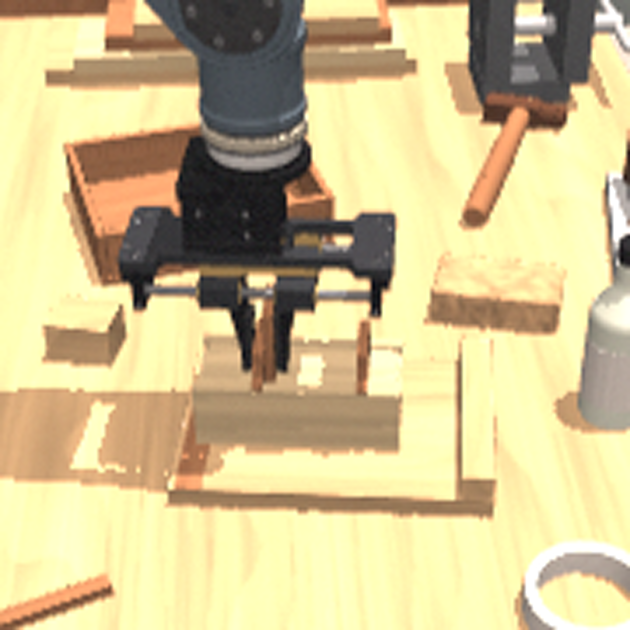

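{"name": "move_arm", "arguments": {"commands": [[1, 2, -1, 0, 0], [1, 4, -1, 0, 0], [1, 5, -1, 0, 0], [1, 5, -1, 0, 0], [1, 5, -1, 0, 0]]}}

```text
time: 7.67
position: [0.5221, 0.0248, 0.0954]
tool_rot: [0.531, 0.467, -0.53, 0.468]
ft_force: [-3.0, -0.6, 15.5]
grip_width: 0.0158
```

```bash
python3 go.py .521 .0249 .0955 -7.25
```

```text
t 7.67 pos [0.5221 0.0248 0.0954] tilt [ 0.003 -0.001 -1.   ] yaw -7.3 shift [-0.1 -1.1  0. ] turn -0.0 w 15.8 q [-0.17  0.63  1.82 -0.    0.69 -0.04] F [-3.  -0.6 15.5]
```

{"name": "move_arm", "arguments": {"commands": [[-0.3, 0, 0, 0, 0], [-0.3, 0, 0, 0, 0], [-0.3, 0, 0, 0, 0], [-0.3, 0, 0, 0, 0], [-0.3, -20, 2, 0, 0], [-0.3, -32, 4, 0, 0], [-0.3, -32, 4, 0, 0], [-0.3, -32, 4, 0, 0]]}}

```text
time: 8.33
position: [0.5259, 0.0243, 0.1247]
tool_rot: [0.531, 0.467, -0.53, 0.468]
ft_force: [-0.1, 0.3, 0.4]
grip_width: 0.055
```

```bash
python3 go.py .5250 .0244 .128 -7.25; python3 snap.py side 240 120 370 250 5 s7
```

```text
t 8.33 pos [0.5259 0.0243 0.1247] tilt [ 0.001 -0.    -1.   ] yaw -7.3 shift [-3.3 -0.9  0. ] turn -0.0 w 55.0 q [-0.17  0.58  1.79 -0.    0.77 -0.04] F [-0.1  0.3  0.4]
```

View pics/s7.png

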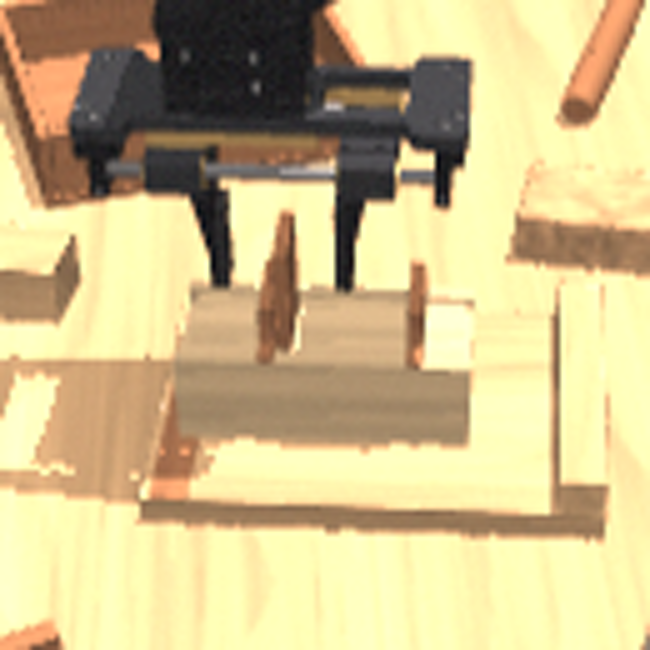

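{"name": "move_arm", "arguments": {"commands": [[1, -4, -1, 0, 0], [1, -4, -1, 0, 0], [1, -4, -1, 0, 0], [1, -4, -1, 0, 0], [1, -4, -1, 0, 0], [1, -4, -1, 0, 0], [1, -4, -1, 0, 0], [1, -4, -1, 0, 0]], "newtons": 8}}

```text
time: 9.05
position: [0.5245, 0.0245, 0.1285]
tool_rot: [0.531, 0.467, -0.531, 0.467]
ft_force: [0.6, -1.0, -0.6]
grip_width: 0.0114
```

```bash
python3 go.py .5845 .0168 .128 -7.25; python3 snap.py side 240 120 370 250 5 s8
```

```text
t 9.05 pos [0.5245 0.0245 0.1285] tilt [ 0. -0. -1.] yaw -7.3 shift [ 0.5 60.4 -0. ] turn -0.0 w 11.4 q [-0.17  0.57  1.79  0.    0.78 -0.04] F [ 0.6 -1.  -0.6]
```

View pics/s8.png

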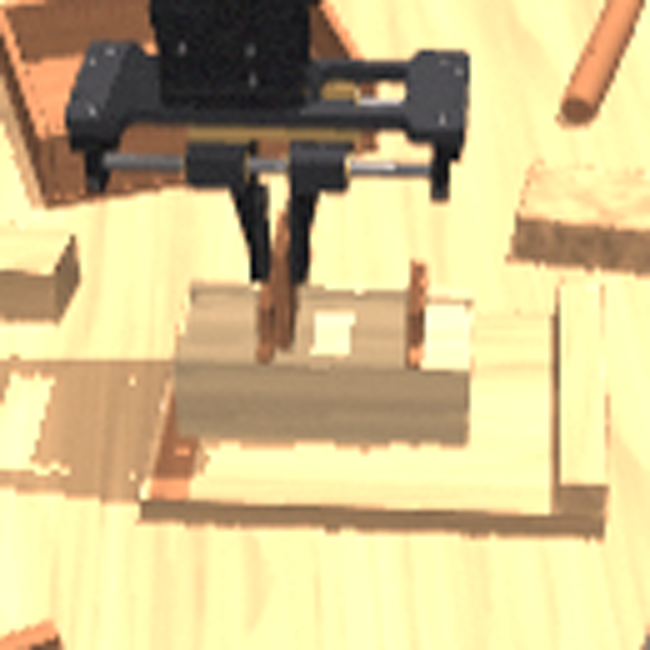

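{"name": "move_arm", "arguments": {"commands": [[1, 0, 8, 0, 0], [1, 0, 20, 0, 0], [1, 0, 32, 0, 0], [1, 0, 44, 0, 0], [1, 0, 54, 0, 0], [1, 0, 60, 0, 0], [1, 0, 62, 0, 0], [1, 0, 62, 0, 0]]}}

```text
time: 9.77
position: [0.5861, 0.0166, 0.1285]
tool_rot: [-0.531, -0.467, 0.531, -0.467]
ft_force: [0.9, 0.0, 0.9]
grip_width: 0.0077
```

```bash
python3 go.py .5845 .0168 .128 -7.25; python3 snap.py side 240 120 370 250 5 s9;python3 snap.py top 240 130 360 270 5 t9
```

```text
t 9.77 pos [0.5861 0.0166 0.1285] tilt [-0. -0. -1.] yaw -7.3 shift [ 0.5 -1.6 -0. ] turn -0.0 w 7.7 q [-0.16  0.63  1.63 -0.    0.87 -0.03] F [0.9 0.  0.9]
```

View pics/s9.png

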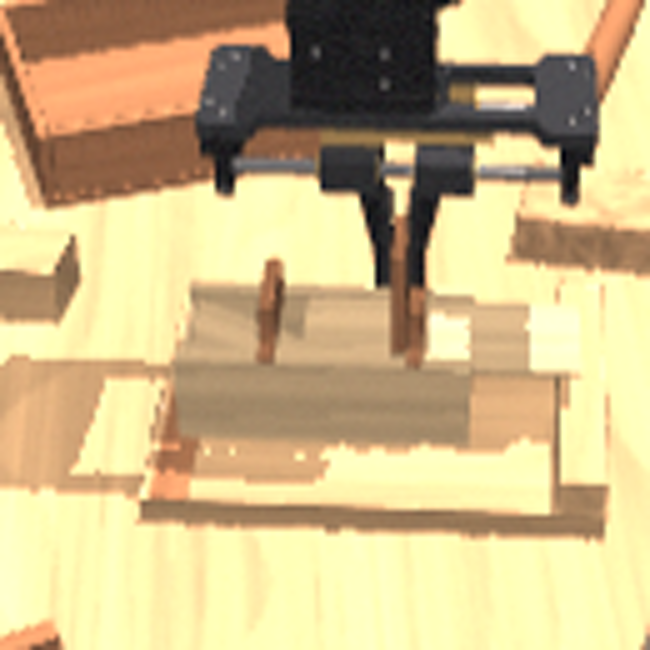

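View pics/t9.png

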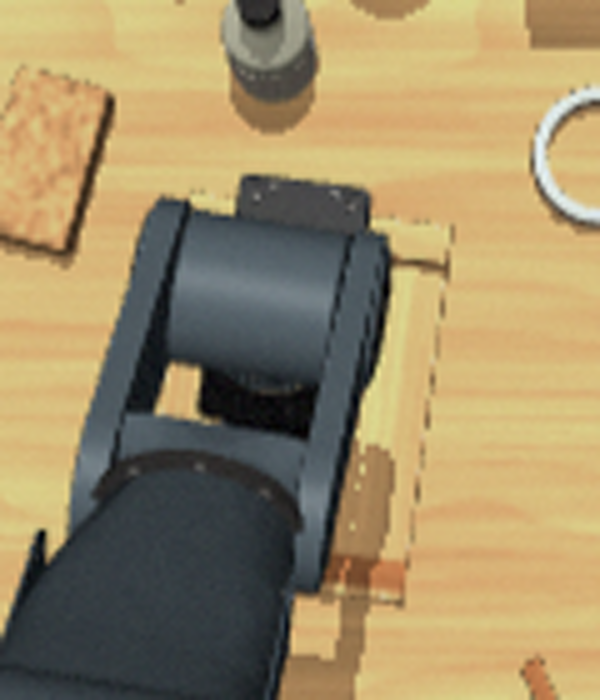

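{"name": "move_arm", "arguments": {"commands": [[-0.4, 0, 0, 0, 0], [-0.4, 0, 0, 0, 0], [-0.4, 0, 0, 0, 0], [-0.4, -40, 0, 0, 0], [-0.6, -80, 0, 0, 0], [-1, -80, 40, 0, -7], [-1, -80, 70, 0, -14], [-1, -80, 70, 0, -21]]}}

```text
time: 10.53
position: [0.6619, 0.0063, 0.2107]
tool_rot: [0.437, 0.554, -0.433, 0.561]
ft_force: [0.5, -0.1, 1.1]
grip_width: 0.0535
```

```bash
python3 go.py .655 .008 .16 82.75; python3 snap.py side 240 120 370 250 5 s10
```

```text
t 10.53 pos [0.6619 0.0063 0.2107] tilt [ 0.011 -0.002 -1.   ] yaw 14.0 shift [50.6 -6.9 -3.5] turn -68.7 w 53.5 q [-0.16  0.61  1.38  0.    1.14 -0.4 ] F [ 0.5 -0.1  1.1]
```

View pics/s10.png

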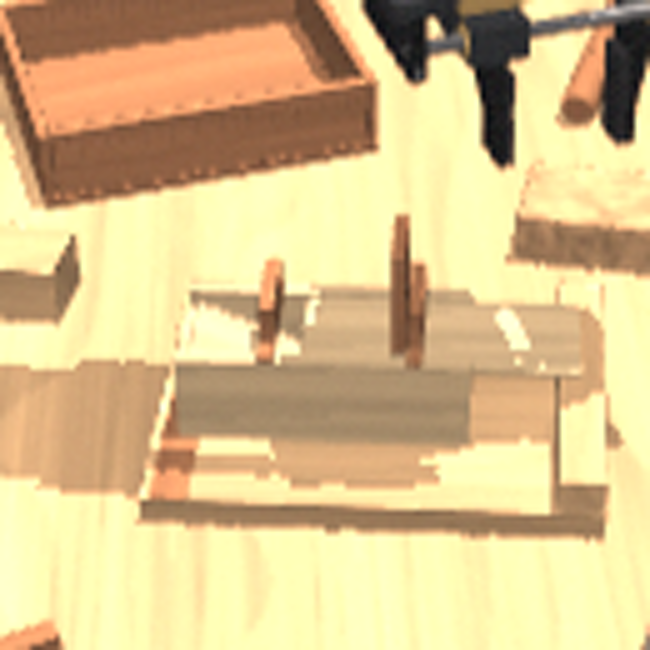

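{"name": "move_arm", "arguments": {"commands": [[-1, 0, -7, -3, -7], [-1, 0, -7, -3, -14], [-1, 0, -7, -3, -21], [-1, 0, -7, -3, -28], [-1, 0, -7, -3, -35], [-1, 0, -7, -3, -42], [-1, 0, -7, -3, -49], [-1, 0, -7, -3, -56]]}}

```text
time: 11.25
position: [0.6466, 0.0093, 0.2081]
tool_rot: [0.123, 0.697, -0.123, 0.696]
ft_force: [-0.1, -0.3, -0.2]
grip_width: 0.0869
```

{"name": "move_arm", "arguments": {"commands": [[-1, 0, 0, 0, -7], [-1, 0, 0, 0, -12.5], [-1, 0, 0, 0, -12.5], [-1, 0, 0, 0, -12.5]]}}

```text
time: 11.58
position: [0.647, 0.0092, 0.2082]
tool_rot: [0.05, 0.706, -0.049, 0.705]
ft_force: [0.4, 0.5, 0.2]
grip_width: 0.087
```

```bash
python3 go.py .655 .008 .16 82.75; python3 snap.py side 260 120 390 250 6 s11; python3 snap.py top 240 130 360 270 5 t11
```

```text
t 11.58 pos [0.647  0.0092 0.2082] tilt [-0.001  0.    -1.   ] yaw 82.0 shift [48.2 -0.1  8.2] turn -0.8 w 87.0 q [-0.16  0.6   1.41  0.    1.13 -1.59] F [0.4 0.5 0.2]
```

View pics/s11.png

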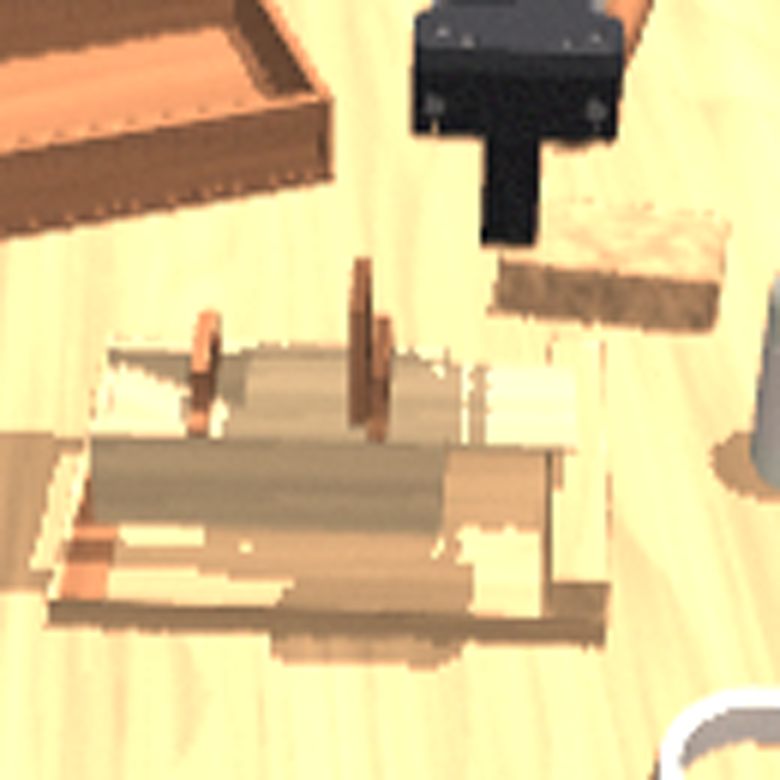

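View pics/t11.png

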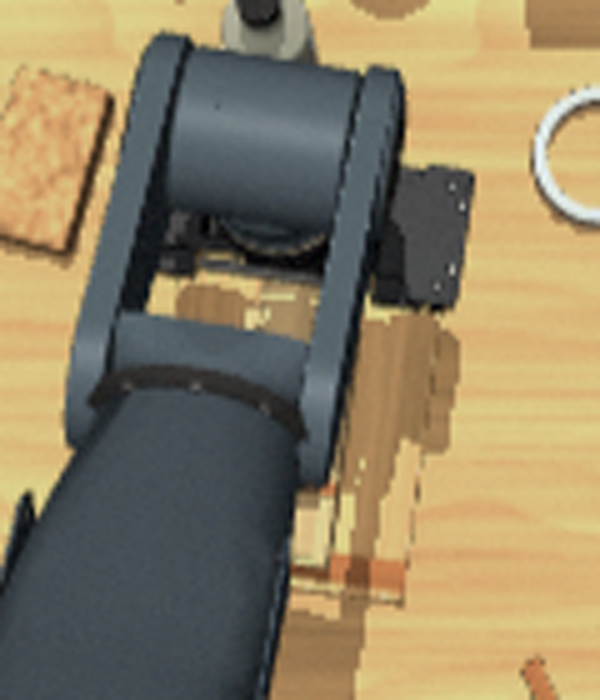

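```bash
python3 - <<'E'
from h import *
s=pickle.load(open('s11.pkl','rb'));p=(.5479,.0216,-.1266)
for P in [(137,-30,48),(137,30,48),(43,23,78),(51,-23,78),(34.5,20,110),(-34,23,78),(-77,-35,0),(77,-35,0),(77,-35,52),(-77,-35,52),(77,-35,48)]:
    u=proj(s,pose(*p,np.array(P)/1000,.018))[0];print(P,((u-[260,120])*6).round(0))
E
```

```text
(137, -30, 48) [581. 442.]
(137, 30, 48) [578. 359.]
(43, 23, 78) [369. 307.]
(51, -23, 78) [382. 371.]
(34.5, 20, 110) [349. 250.]
(-34, 23, 78) [194. 302.]
(-77, -35, 0) [ 91. 518.]
(77, -35, 0) [439. 530.]
(77, -35, 52) [441. 438.]
(-77, -35, 52) [ 83. 427.]
(77, -35, 48) [441. 445.]
```

{"name": "move_arm", "arguments": {"commands": [[-1, 0, -1, 8, -0.8], [-1, 40, -1, 8, -0.8], [-1, 80, -1, 8, -0.8], [-1, 110, -1, 8, -0.8], [-1, 130, -1, 8, -0.8], [-1, 137, -1, 8, -0.8], [-1, 137, -1, 8, -0.8], [-1, 137, -1, 8, -0.8]]}}

```text
time: 12.35
position: [0.6566, 0.0067, 0.0721]
tool_rot: [0.043, 0.705, -0.043, 0.706]
ft_force: [-0.4, -0.2, 0.4]
grip_width: 0.0868
```

```bash
python3 go.py .655 .0065 .070 82.75; python3 snap.py side 260 120 390 250 6 s12
```

```text
t 12.35 pos [0.6566 0.0067 0.0721] tilt [ 0.001 -0.    -1.   ] yaw 83.0 shift [ 2.1 -0.4 -1.6] turn 0.2 w 86.8 q [-0.16  0.79  1.47 -0.    0.88 -1.61] F [-0.4 -0.2  0.4]
```

View pics/s12.png

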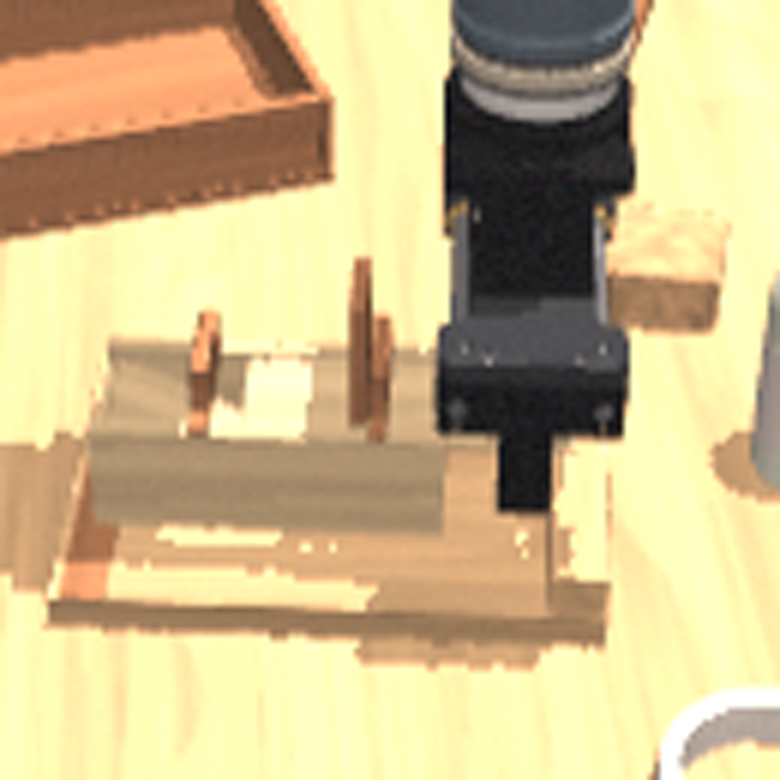

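Finger is beside the open lid, in front of the fence. Close at 60 N on the lid's edges.

{"name": "move_arm", "arguments": {"commands": [[1, 2, 0, 0, 0], [1, 2, 0, 0, 0], [1, 2, 0, 0, 0], [1, 2, 0, 0, 0], [1, 2, 0, 0, 0], [1, 2, 0, 0, 0], [1, 2, 0, 0, 0], [1, 2, 0, 0, 0]], "newtons": 60}}

```text
time: 13.07
position: [0.656, 0.0071, 0.0701]
tool_rot: [0.043, 0.705, -0.043, 0.706]
ft_force: [-0.4, 1.2, 3.6]
grip_width: 0.0566
```

```bash
python3 go.py .655 .0065 .090 82.75
```

```text
t 13.07 pos [0.656  0.0071 0.0701] tilt [ 0.001  0.    -1.   ] yaw 83.0 shift [-19.9  -0.7  -0.9] turn 0.2 w 56.6 q [-0.16  0.79  1.47  0.    0.88 -1.61] F [-0.4  1.2  3.6]
```

{"name": "move_arm", "arguments": {"commands": [[1, -3, 0, 0, 0], [1, -6, 0, 0, 0], [1, -10, 0, 0, 0], [1, -15, 0, 0, 0], [1, -15, 0, 0, 0], [1, -15, 0, 0, 0]]}}

```text
time: 13.57
position: [0.6561, 0.0066, 0.0849]
tool_rot: [0.043, 0.705, -0.043, 0.706]
ft_force: [0.9, 0.3, -4.0]
grip_width: 0.0563
```

```bash
python3 go.py .655 .0065 .090 82.75; python3 snap.py side 260 120 390 250 6 s13
```

```text
t 13.57 pos [0.6561 0.0066 0.0849] tilt [ 0.001 -0.001 -1.   ] yaw 83.0 shift [-5.1 -0.3 -1.1] turn 0.3 w 56.3 q [-0.16  0.77  1.47 -0.    0.9  -1.61] F [ 0.9  0.3 -4. ]
```

View pics/s13.png

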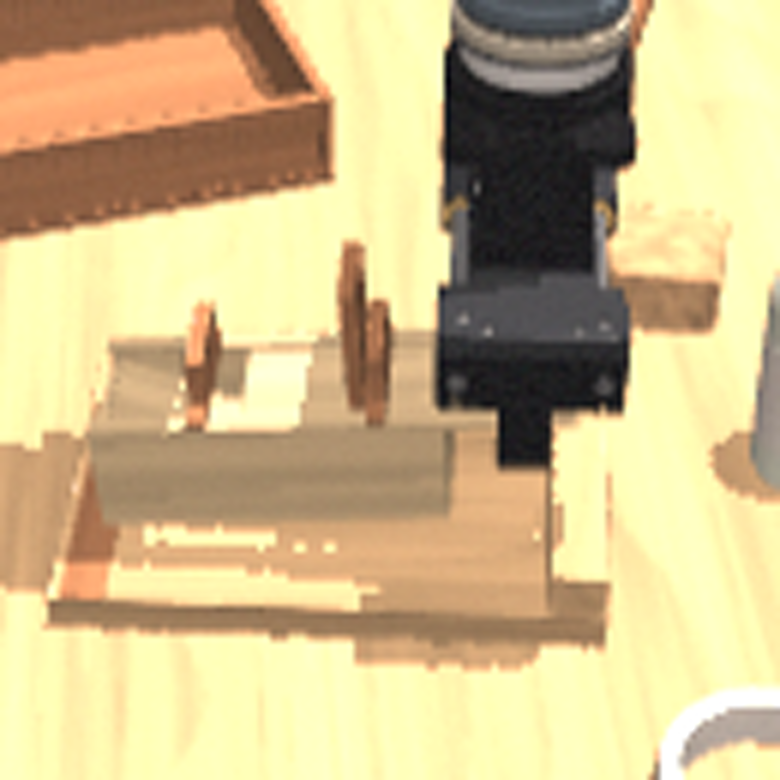

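{"name": "move_arm", "arguments": {"commands": [[1, -5, 0, 0, 0], [1, -12, 0, 0, 0], [1, -20, 0, 0, 0], [1, -25, 0, 0, 0], [1, -25, 0, 0, 0], [1, -25, 0, 0, 0]]}}

```text
time: 14.12
position: [0.6561, 0.0069, 0.1105]
tool_rot: [0.043, 0.705, -0.043, 0.706]
ft_force: [-0.3, 0.5, -4.6]
grip_width: 0.0561
```

```bash
python3 go.py .655 .0065 .090 82.75; python3 snap.py side 260 120 390 250 6 s14
```

```text
t 14.12 pos [0.6561 0.0069 0.1105] tilt [ 0.002 -0.    -1.   ] yaw 83.0 shift [20.5 -0.5 -1.1] turn 0.3 w 56.1 q [-0.16  0.73  1.46 -0.    0.95 -1.61] F [-0.3  0.5 -4.6]
```

View pics/s14.png

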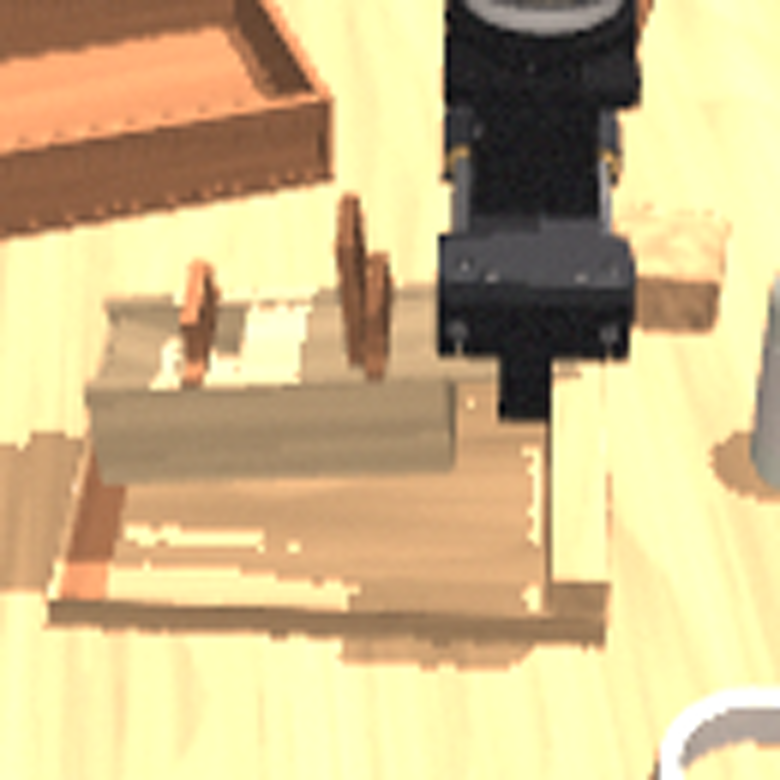

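```bash
python3 go.py .58 .383 .266 104.4
```

```text
t 14.17 pos [0.6557 0.0069 0.1099] tilt [ 0. -0. -1.] yaw 83.0 shift [-156.2  364.  -120.8] turn -21.4 w 56.2 q [-0.16  0.73  1.46 -0.    0.95 -1.61] F [-0.7  0.3 -3.9]
```

{"name": "move_arm", "arguments": {"commands": [[1, -14, 2, 0, 0], [1, -34, 10, -3, -1], [1, -56, 28, -8, -2], [1, -78, 54, -16, -4], [1, -98, 86, -26, -6], [1, -116, 120, -38, -8], [1, -132, 156, -50, -10], [1, -146, 192, -62, -12]]}}

```text
time: 14.83
position: [0.6167, 0.2064, 0.2564]
tool_rot: [-0.031, 0.706, 0.031, 0.706]
ft_force: [0.3, 0.1, -4.3]
grip_width: 0.0565
```

{"name": "move_arm", "arguments": {"commands": [[1, -6, 34, -11, -1.7], [1, -8, 66, -23, -3.4], [1, -9, 98, -35, -5.1], [1, -10, 126, -44, -6.8], [1, -10, 150, -53, -8.2], [1, -10, 164, -58, -9.4], [1, -10, 172, -60, -9.4], [1, -10, 172, -60, -9.4]]}}

```text
time: 15.5
position: [0.5419, 0.3723, 0.2651]
tool_rot: [-0.089, 0.702, 0.089, 0.701]
ft_force: [1.1, 0.4, -3.2]
grip_width: 0.0559
```

```bash
python3 go.py .58 .383 .266 104.4; python3 snap.py side 210 20 400 200 4 s15;python3 snap.py top 120 120 300 300 3.3 t15
```

```text
t 15.5 pos [0.5419 0.3723 0.2651] tilt [-0.001 -0.    -1.   ] yaw 104.5 shift [-0.9  0.8 39.6] turn 0.1 w 55.9 q [ 0.43  0.56  1.33  0.    1.26 -1.39] F [ 1.1  0.4 -3.2]
```

View pics/s15.png

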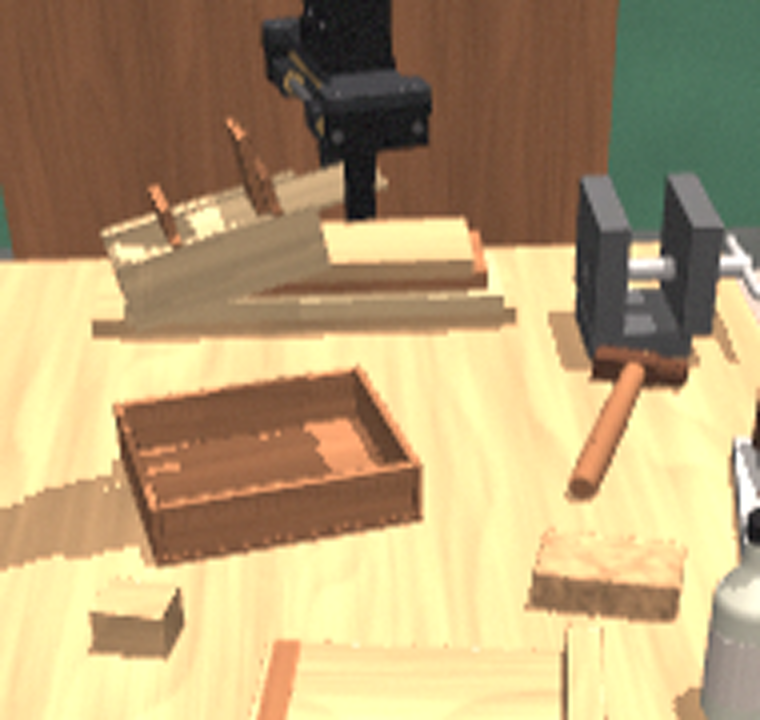

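View pics/t15.png

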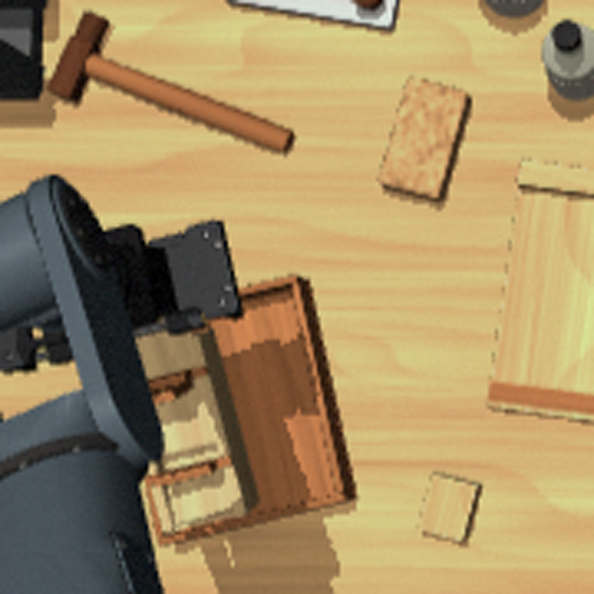

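{"name": "move_arm", "arguments": {"commands": [[1, -1, 1, 12, 0], [1, -1, 1, 28, 0], [1, -1, 1, 38, 0], [1, -1, 1, 40, 0]]}}

```text
time: 15.93
position: [0.5844, 0.3802, 0.2664]
tool_rot: [-0.088, 0.701, 0.087, 0.703]
ft_force: [1.5, -0.3, -4.3]
grip_width: 0.0563
```

{"name": "move_arm", "arguments": {"commands": [[1, 0, 0, 0, 0], [1, 0, 0, 0, 0], [1, 0, 0, 0, 0]], "newtons": 40}}

```text
time: 16.18
position: [0.5805, 0.3811, 0.2662]
tool_rot: [-0.089, 0.702, 0.088, 0.701]
ft_force: [0.0, 0.3, -4.3]
grip_width: 0.0568
```

```bash
python3 go.py .58 .383 .266 104.4; python3 snap.py side 210 20 400 200 4 s16;python3 snap.py top 120 120 300 300 3.3 t16
```

```text
t 16.18 pos [0.5805 0.3811 0.2662] tilt [-0.002 -0.001 -1.   ] yaw 104.4 shift [ 0.2  1.9 -0. ] turn -0.0 w 56.8 q [ 0.42  0.61  1.22 -0.    1.32 -1.4 ] F [ 0.   0.3 -4.3]
```

View pics/s16.png

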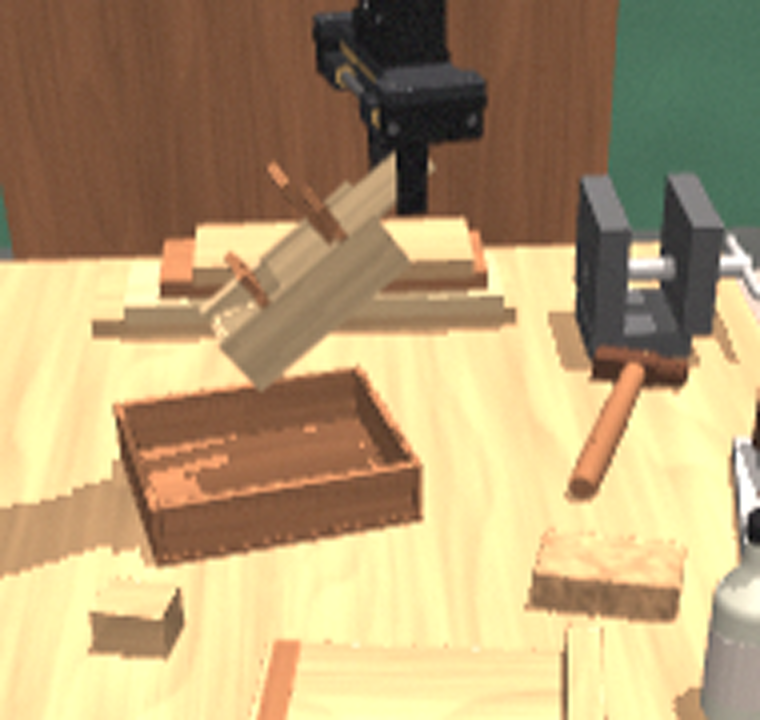

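View pics/t16.png

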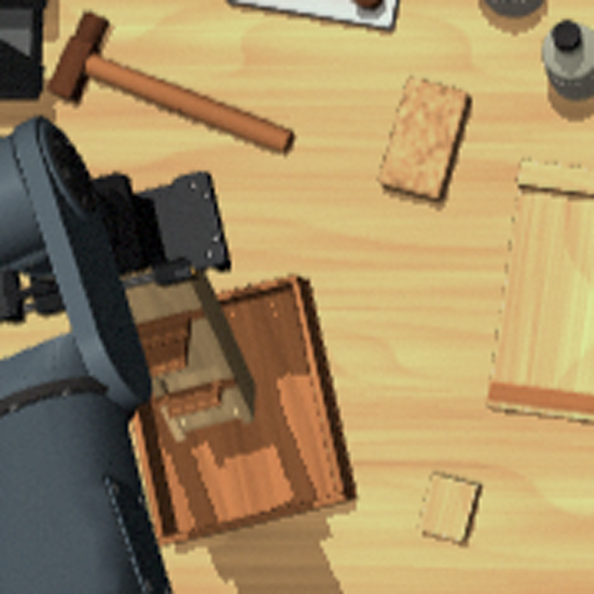

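{"name": "move_arm", "arguments": {"commands": [[1, 0, 2, 0, 0], [1, 0, 2, 0, 0], [1, 0, 2, 0, 0], [1, 0, 2, 0, 0]], "newtons": 35}}

```text
time: 16.62
position: [0.5804, 0.3842, 0.2667]
tool_rot: [-0.089, 0.702, 0.089, 0.701]
ft_force: [-1.1, -0.2, -4.0]
grip_width: 0.0573
```

```bash
python3 snap.py side 210 20 400 200 4 s17
```

```text
(no output)
```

View pics/s17.png

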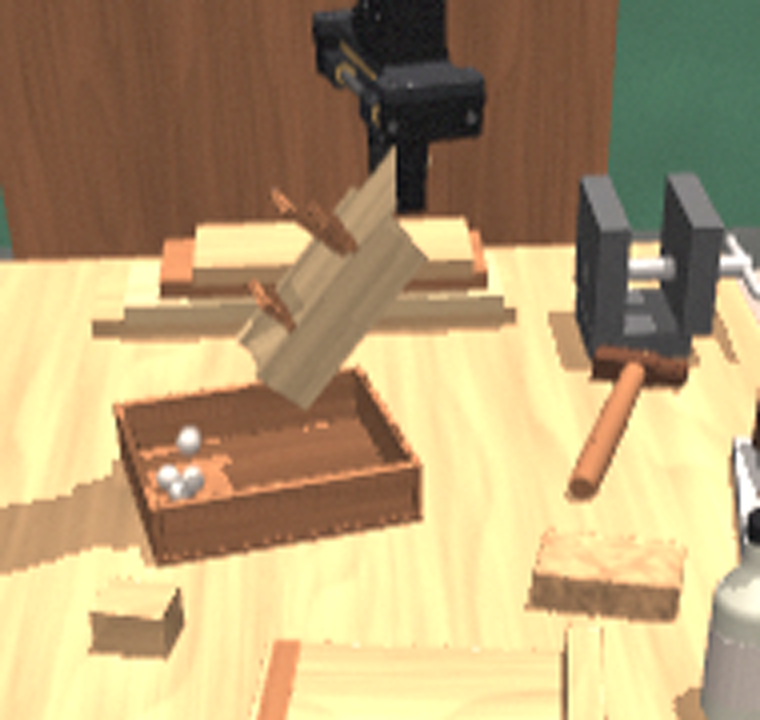

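{"name": "move_arm", "arguments": {"commands": [[1, 0, -10, -4, 0], [1, 0, -34, -16, 0], [1, 0, -64, -32, 0], [1, 0, -94, -48, 0], [1, 0, -124, -64, 0], [1, 0, -148, -78, 0], [1, 0, -160, -85, 0], [1, 0, -160, -85, 0]], "newtons": 55}}

```text
time: 17.33
position: [0.537, 0.2046, 0.2668]
tool_rot: [-0.088, 0.702, 0.087, 0.701]
ft_force: [-0.1, 0.3, -3.7]
grip_width: 0.0568
```

```bash
python3 go.py .58 .383 .266 104.4; python3 snap.py side 210 20 400 200 4 s18;python3 snap.py top 120 120 300 300 3.3 t18
```

```text
t 17.33 pos [0.537  0.2046 0.2668] tilt [-0.002 -0.002 -1.   ] yaw 104.2 shift [  0.5 162.4  85.5] turn -0.2 w 56.8 q [ 0.17  0.44  1.54 -0.    1.17 -1.65] F [-0.1  0.3 -3.7]
```

View pics/s18.png

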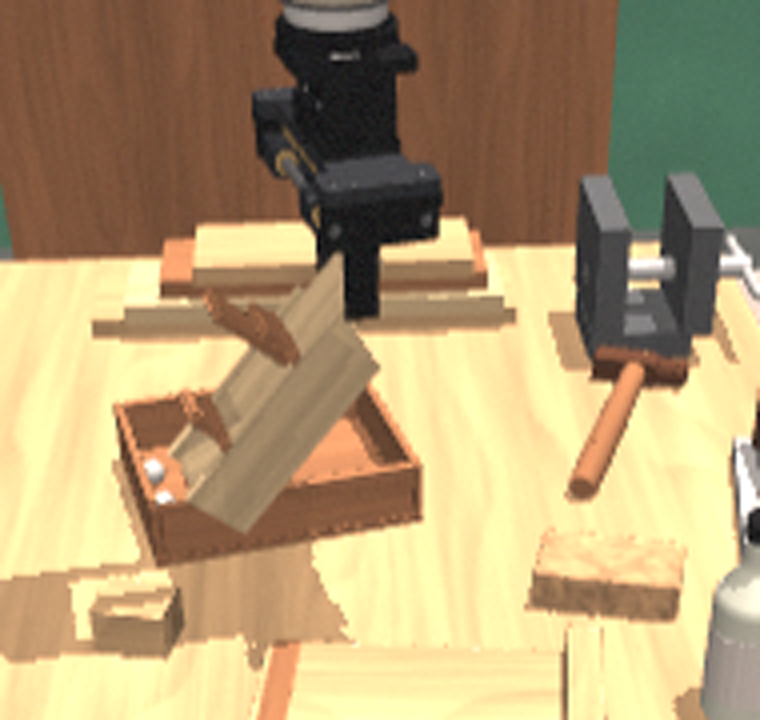

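View pics/t18.png

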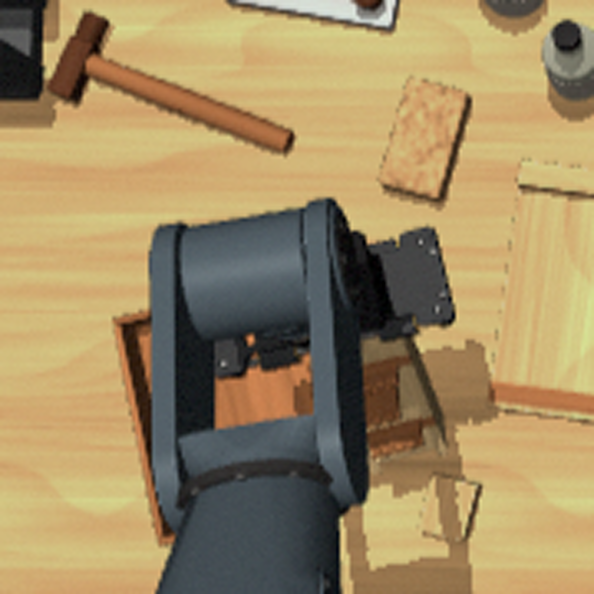

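```bash
cat > tilt.py <<'E'
import sys,json
from h import *
def tiltfit(c,piv,yaw,obs):
    def W(p,P):
        th,gx,dy,gz=p;P=np.array(P)/1000-[gx,0,gz];P=np.array([P[0]*np.cos(th)-P[2]*np.sin(th),P[1]+dy,P[0]*np.sin(th)+P[2]*np.cos(th)])
        return pose(0,0,yaw,P)[0]+piv
    f=least_squares(lambda p:np.r_[np.concatenate([proj(c,W(p,P))[0]-uv for P,uv in obs]),(p[1]-.108)*200,(p[3]-.046)*1000,p[2]*300],[.8,.108,0,.046])
    print('tilt',np.degrees(f.x[0]).round(1),'gx',f.x[1:].round(4),f.fun.round(1))
    for P in [(-77,0,0),(77,0,0),(-74,0,43)]:print(P,W(f.x,P).round(3))
E
python3 - <<'E'
from tilt import *
c=pickle.load(open('s18.pkl','rb'))
o=[((-77,-35,0),(243,530)),((77,-35,0),(378,368)),((77,-35,52),(345,320)),((-77,-35,45),(188,495))]
tiltfit(c,np.array([.537,.2046,.2608]),np.radians(14.2),[(P,np.array(u)/4+[210,20]) for P,u in o])
E
```

```text
tilt 45.6 gx [ 0.1049 -0.0071  0.0472] [-0.6 -0.8  1.4 -1.5 -4.3 -0.1  0.7  0.3 -0.6  1.2 -2.1]
(-77, 0, 0) [0.448 0.175 0.098]
(77, 0, 0) [0.553 0.201 0.208]
(-74, 0, 43) [0.42  0.168 0.13 ]
```

{"name": "move_arm", "arguments": {"commands": [[1, 25, 0, 0, 0], [1, 55, 0, 0, 0], [1, 75, 0, 0, 0], [1, 88, 0, 0, 0], [1, 95, 0, 0, 0], [1, 95, 0, 0, 0]]}}

```text
time: 17.93
position: [0.5378, 0.2091, 0.1703]
tool_rot: [-0.089, 0.702, 0.089, 0.701]
ft_force: [-1.2, 1.2, -0.8]
grip_width: 0.0564
```

```bash
python3 go.py .537 .2046 .17 104.4; python3 snap.py side 210 60 400 220 4 s19
```

```text
t 17.93 pos [0.5378 0.2091 0.1703] tilt [-0.002  0.    -1.   ] yaw 104.5 shift [ 0.3 -4.2 -1.9] turn 0.1 w 56.4 q [ 0.18  0.56  1.63  0.    0.95 -1.65] F [-1.2  1.2 -0.8]
```

View pics/s19.png

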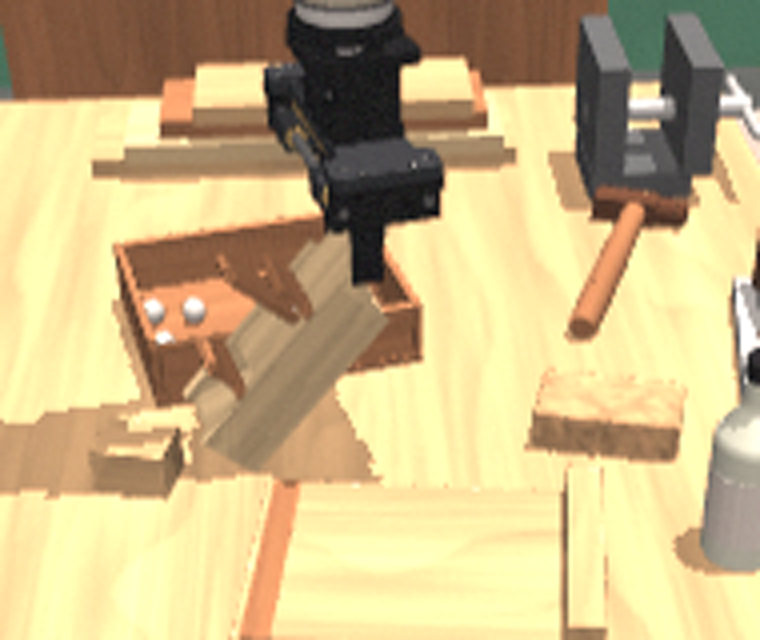

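{"name": "move_arm", "arguments": {"commands": [[1, 0, -2, 0, 0], [1, 4, -2, 6, 0], [1, 14, -2, 22, 0], [1, 24, -2, 36, 0], [1, 36, -2, 48, 0], [1, 48, -2, 57, 0], [1, 60, -2, 65, 0], [1, 60, -2, 65, 0]], "newtons": 10}}

```text
time: 18.65
position: [0.6035, 0.2223, 0.1103]
tool_rot: [-0.088, 0.701, 0.089, 0.702]
ft_force: [0.2, 0.8, -1.1]
grip_width: 0.0579
```

```bash
python3 go.py .537 .2046 .17 104.4; python3 snap.py side 210 60 400 220 4 s20
```

```text
t 18.65 pos [0.6035 0.2223 0.1103] tilt [ 0.001  0.    -1.   ] yaw 104.4 shift [-59.7  -0.6 -68.7] turn -0.0 w 57.9 q [ 0.18  0.72  1.49  0.    0.93 -1.64] F [ 0.2  0.8 -1.1]
```

View pics/s20.png

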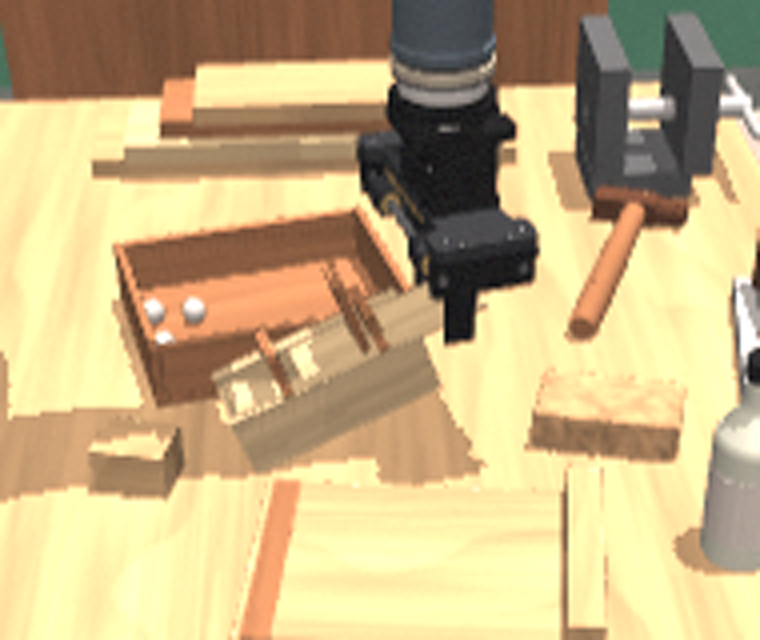

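{"name": "move_arm", "arguments": {"commands": [[1, 12, 0, 9, 0], [1, 24, 0, 15, 0], [1, 36, 0, 20, 0], [1, 46, 0, 23, 0], [1, 53, 0, 25, 0], [1, 57, 0, 26, 0], [1, 57, 0, 26, 0], [1, 57, 0, 26, 0]]}}

```text
time: 19.37
position: [0.6276, 0.2287, 0.0552]
tool_rot: [-0.089, 0.701, 0.089, 0.702]
ft_force: [0.9, 0.8, 1.5]
grip_width: 0.0577
```

```bash
python3 go.py .537 .2046 .17 104.4; python3 snap.py side 210 60 400 220 4 s21
```

```text
t 19.37 pos [0.6276 0.2287 0.0552] tilt [ 0.002  0.    -1.   ] yaw 104.4 shift [-115.    -0.8  -93.6] turn 0.0 w 57.7 q [ 0.18  0.82  1.44 -0.    0.87 -1.64] F [0.9 0.8 1.5]
```

View pics/s21.png

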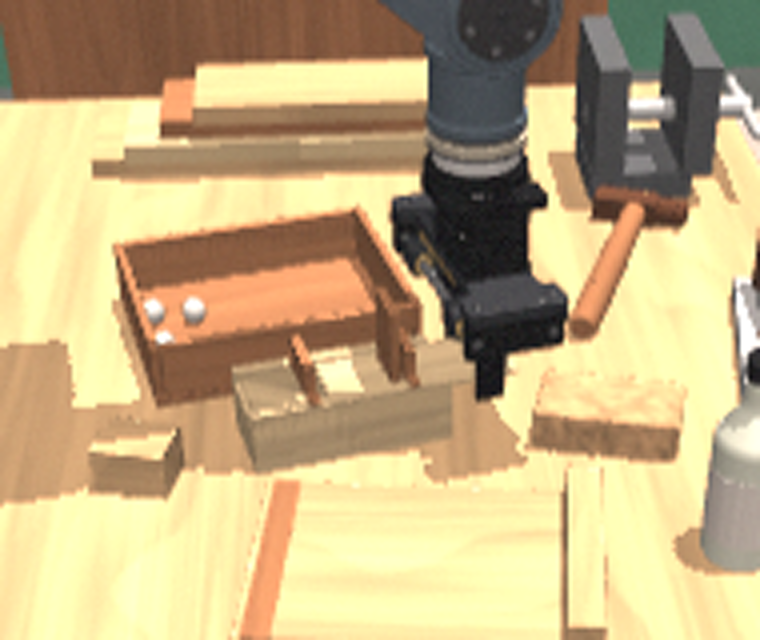

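{"name": "move_arm", "arguments": {"commands": [[1, 2, 0, 0, 0], [1, 2, 0, 0, 0], [1, 2, 0, 0, 0], [1, -6, 0, 0, 0], [1, -24, 0, 0, 0], [1, -50, 0, 0, 0], [1, -80, 0, 0, 0], [1, -105, 0, 0, 0]], "newtons": 60}}

```text
time: 20.08
position: [0.6261, 0.2284, 0.1601]
tool_rot: [-0.089, 0.702, 0.089, 0.701]
ft_force: [0.2, -0.1, -3.3]
grip_width: 0.0562
```

```bash
python3 go.py .658 .0065 .155 83; python3 snap.py side 210 60 400 220 4 s22
```

```text
t 20.08 pos [0.6261 0.2284 0.1601] tilt [-0.001 -0.    -1.   ] yaw 104.4 shift [   5.2 -222.9  -24.3] turn 21.4 w 56.2 q [ 0.18  0.68  1.4  -0.    1.06 -1.64] F [ 0.2 -0.1 -3.3]
```

View pics/s22.png

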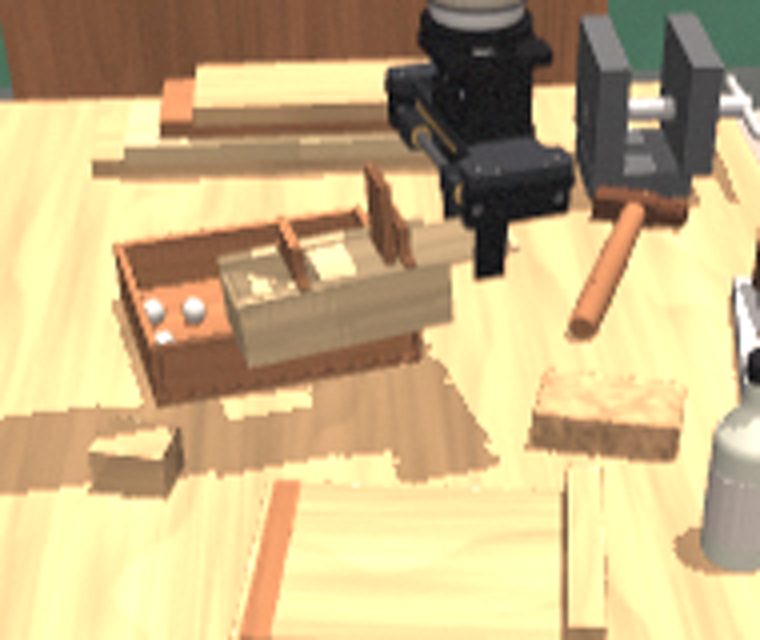

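Lifted nearly level, well clear of the sander and the bench. On to the hook.

{"name": "move_arm", "arguments": {"commands": [[1, 0, -12, -2, 2], [1, 0, -40, -4, 4.5], [1, 0, -76, -8, 7.5], [1, 0, -114, -12, 11], [1, 0, -152, -16, 14.5], [1, 0, -188, -20, 18], [1, 0, -213, -24, 21], [1, 0, -223, -25, 21.4]]}}

```text
time: 20.8
position: [0.6567, 0.0011, 0.1564]
tool_rot: [0.045, 0.707, -0.046, 0.704]
ft_force: [0.1, 0.2, -3.6]
grip_width: 0.0563
```

```bash
python3 go.py .658 .0065 .073 83; python3 snap.py side 230 100 390 250 5 s23
```

```text
t 20.8 pos [0.6567 0.0011 0.1564] tilt [-0.004 -0.001 -1.   ] yaw 82.6 shift [83.4  5.7  0.9] turn -0.4 w 56.3 q [-0.17  0.68  1.42 -0.    1.05 -1.61] F [ 0.1  0.2 -3.6]
```

View pics/s23.png

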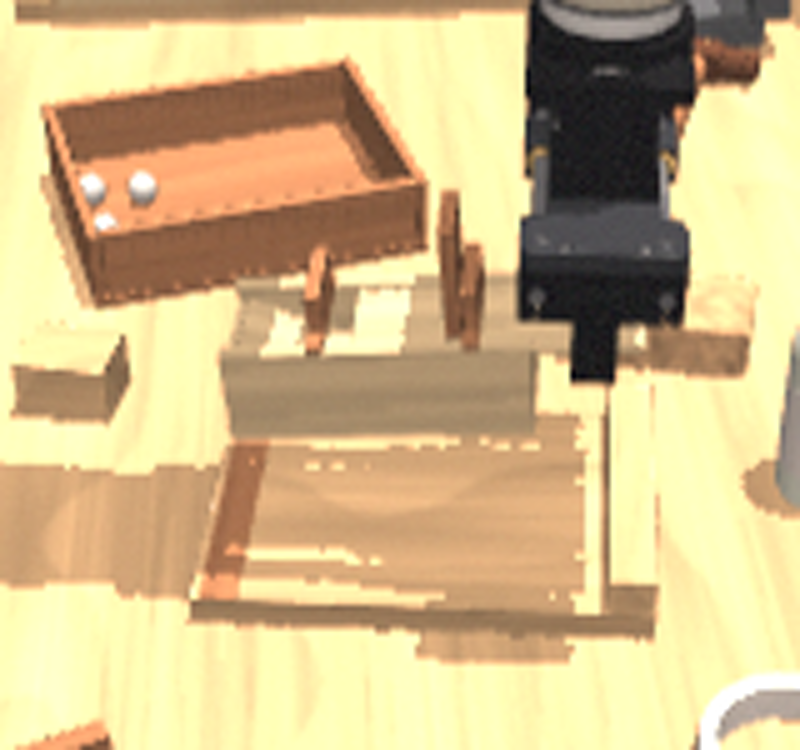

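{"name": "move_arm", "arguments": {"commands": [[1, 20, 4, 1, 0], [1, 40, 5, 1, -0.4], [1, 55, 5, 1, -0.4], [1, 64, 5, 1, -0.4], [1, 72, 5, 1, -0.4], [1, 79, 5, 1, -0.4], [1, 84, 5, 1, -0.4], [1, 84, 5, 1, -0.4]]}}

```text
time: 21.52
position: [0.6593, 0.0117, 0.0749]
tool_rot: [0.041, 0.706, -0.041, 0.705]
ft_force: [0.8, 1.0, -2.7]
grip_width: 0.0564
```

```bash
python3 go.py .658 .0065 .073 83; python3 snap.py side 230 100 390 250 5 s24
```

```text
t 21.52 pos [0.6593 0.0117 0.0749] tilt [-0.001  0.001 -1.   ] yaw 83.4 shift [ 1.9 -5.3 -0.7] turn 0.4 w 56.4 q [-0.15  0.79  1.46  0.    0.9  -1.61] F [ 0.8  1.  -2.7]
```

View pics/s24.png

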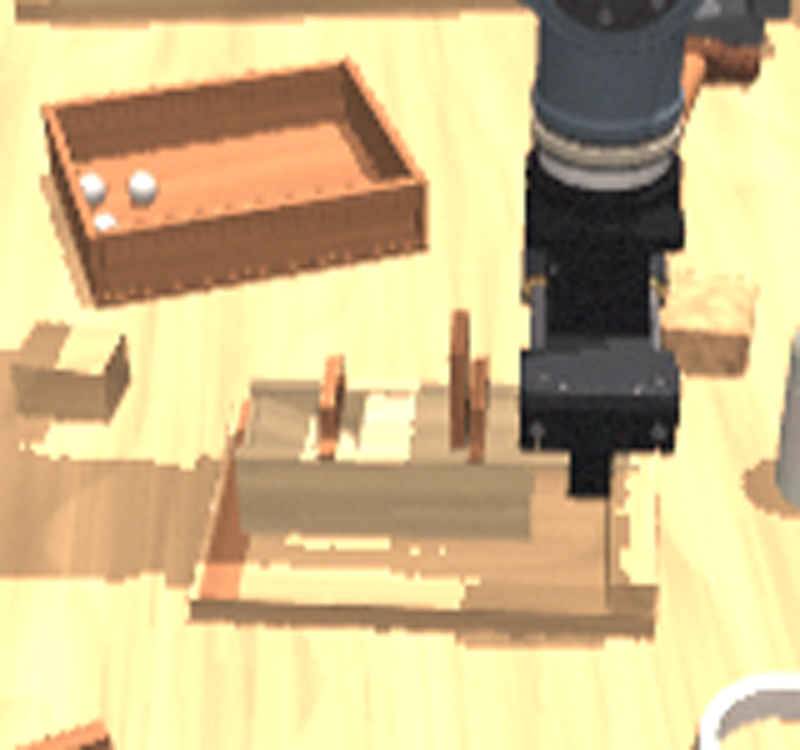

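{"name": "move_arm", "arguments": {"commands": [[1, 2, -5, 0, 0], [1, 4, -5, 0, 0], [1, 5, -5, 0, 0], [1, 5, -5, 0, 0], [-1, 5, -5, 0, 0], [-1, 5, -5, 0, 0], [-1, 5, -5, 0, 0], [-1, 5, -5, 0, 0]], "newtons": 15}}

```text
time: 22.23
position: [0.6591, 0.0061, 0.0707]
tool_rot: [0.041, 0.706, -0.041, 0.706]
ft_force: [0.5, 0.1, -0.0]
grip_width: 0.0765
```

```bash
python3 go.py .658 .0065 .073 83; python3 snap.py side 230 100 390 250 5 s25
```

```text
t 22.23 pos [0.6591 0.0061 0.0707] tilt [ 0. -0. -1.] yaw 83.4 shift [-2.3  0.3 -1.2] turn 0.4 w 76.5 q [-0.16  0.79  1.46 -0.    0.89 -1.62] F [ 0.5  0.1 -0. ]
```

View pics/s25.png

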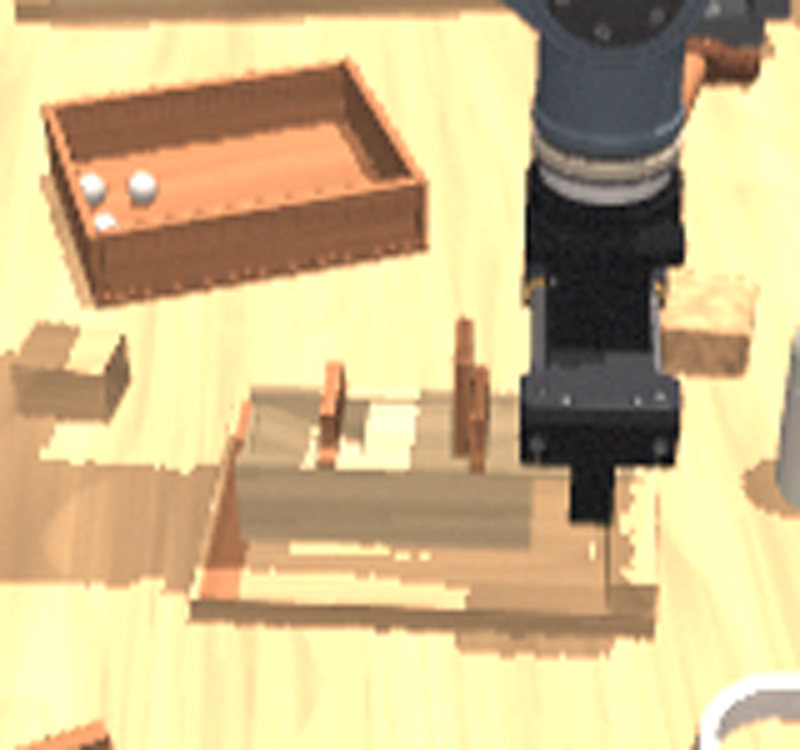

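Released and flat. Retreat straight up, then aside, so that the top camera sees everything.

{"name": "move_arm", "arguments": {"commands": [[-1, 0, 0, 0, 0], [-1, 0, 0, 0, 0], [-1, -40, 0, 0, 0], [-1, -80, 0, 0, 0], [-1, -120, 0, 0, 0], [-1, -160, 0, 0, 0], [-1, -180, 0, 0, 0], [-1, -180, 0, 0, 0]]}}

```text
time: 22.95
position: [0.6625, 0.0059, 0.2574]
tool_rot: [0.04, 0.701, -0.041, 0.71]
ft_force: [0.8, -1.3, -0.1]
grip_width: 0.0873
```

{"name": "move_arm", "arguments": {"commands": [[-1, 0, -30, 0, 0], [-1, 0, -70, 0, 0], [-1, 0, -110, 0, 0], [-1, 0, -150, 0, 0], [-1, 0, -190, 0, 0], [-1, 0, -230, 0, 0], [-1, 0, -260, 0, 0], [-1, 0, -260, 0, 0]]}}

```text
time: 23.62
position: [0.6278, -0.2589, 0.2488]
tool_rot: [0.042, 0.706, -0.044, 0.705]
ft_force: [0.7, 0.2, 0.3]
grip_width: 0.0869
```

```bash
python3 snap.py side 230 60 410 260 4 s26;python3 snap.py top 140 110 380 300 3.3 t26; python3 - <<'E'
from h import *
from rig import robot
t=pickle.load(open('t26.pkl','rb'))
for r in robot.regions_of(t,'ball0_center'):
    b=r['bbox'];w=ray(t,((b[0]+b[2])/2,(b[1]+b[3])/2),.018);d=w[:2]-[.464,.3534];c,s=np.cos(.2508),np.sin(.2508)
    print(round(r['p'],2),b,w.round(3),'tray',(c*d[0]+s*d[1]).round(3),(-s*d[0]+c*d[1]).round(3))
E
```

```text
(no output)
```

View pics/s26.png

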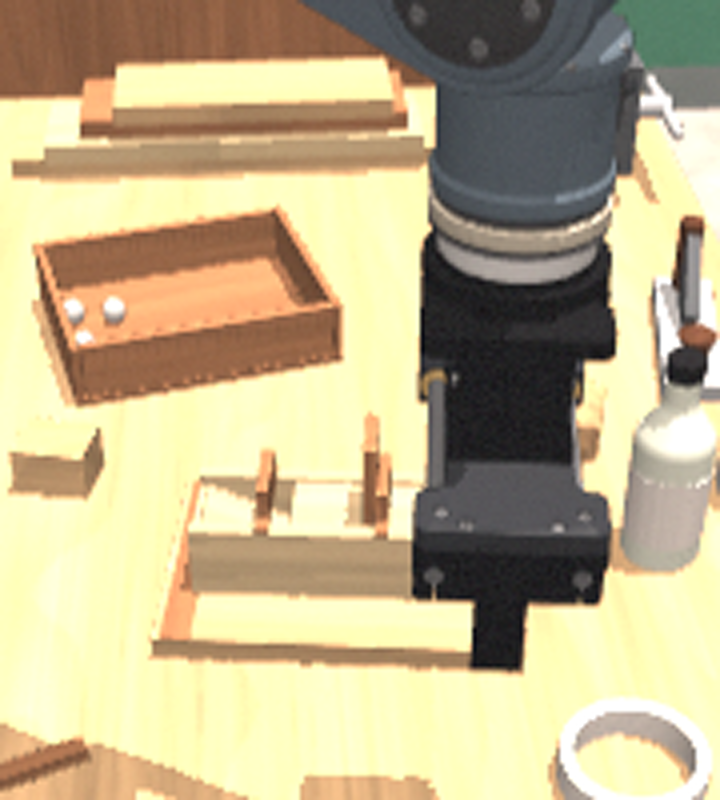

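View pics/t26.png

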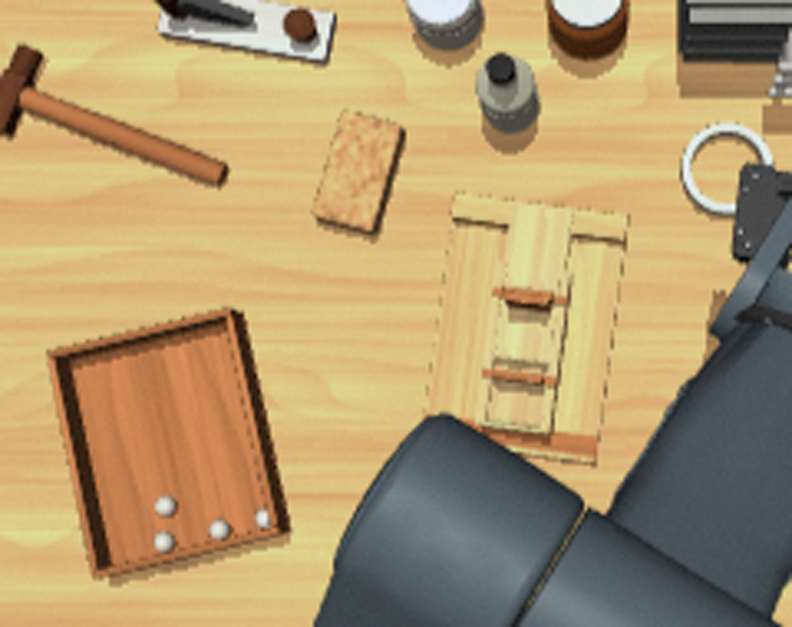

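```bash
python3 - <<'E'
from h import *
t=pickle.load(open('t26.pkl','rb'))
a=ray(t,(521/3.3+140,376/3.3+110),.074);b=ray(t,(530/3.3+140,297/3.3+110),.074)
print(a,b,np.linalg.norm(a-b)); o=a+(b-a)*30/77;print(o,np.hypot(*(o[:2]-[.5664,.019])))
E
```

```text
[0.52370727 0.01865101 0.074     ] [0.5979353  0.01094504 0.074     ] 0.07462695575523275
[0.55262728 0.01564869 0.074     ] 0.014174592212608176
```

```bash
python3 -c "
from rig import robot
print(robot.hand_in(), robot.get_obs()['time'])"
```

```text
the job is handed in; nothing more can be done
the job is handed in; nothing more can be done
```

The job is done and handed in at about 24 s of the 72 s allowed. The hand-in gave no verdict, so success rests on my own last checks.

**Carry and open:** I pinched the lid shut (jaws at 15.6 mm) and carried the box level to the bench hook. There I slid the lid open to its stop by its tab.

**Pouring:** The moves allow no wrist tilt, so I did not pinch the tab against the rear board as suggested. Instead I gripped the open lid by its side edges, hard enough to carry the box with little tilt. Over the tray I eased the grip so the box swung front-down to about 45–50°.

**Return:** I levelled the empty box on the bench beside the tray, then carried it back to the hook and let go.

**Last checks:**
- **Ball knobs:** The final top picture shows all four in the tray. The trained network's search for them returned nothing, so I counted them by eye.
- **Box:** It stands flat on the hook about 14 mm from hook_top by the final top picture. Tool positions had put it nearer 25 mm off. Both are inside the 50 mm limit.
- **Bystanders:** The sander and glue look unmoved in the final pictures. The offcut, the pencil and most of the tape also look in place in the last side view. I did not measure any of them.
- **Steps along the way:** I had no direct reading of lid travel or finger force for the four steps, and judged them from pictures, jaw opening and wrist force.

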